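# Restock the latched carton drawer

## Task

Restock the drawer of the cabinet: feel along the black ledge on top of the cabinet for the hidden recess and press the catch in it so that the drawer springs fully out, then put every green refill carton upright on the drawer's floor in the middle of the row, between the brown pair and the black pair, easing those apart to make room without tipping them over, all cartons square to the row. When all are in and let go, push the drawer fully home until it latches. Leave the mug, bowl, jam jar, milk jug, tin and tamper where they stand.

Things in the scene. Friction and masses are not known exactly. Their poses are not given: they have to be found in the camera images.
- cabinet: Low grey stock cabinet fixed to the counter, 168 mm deep, 402 wide, 155 high. Origin: on the counter, at the middle of its front face; x points into the cabinet (away from the robot), y along its front to the left, z up. Its front is open; a wooden drawer slides out towards -x, cartons passing under the 112 mm high ceiling. A black ledge runs along the top front edge.
- ledge_mid (a point): Middle of the black ledge's upper surface, 140 mm above the counter, 31 mm behind the cabinet's front. Axes as the cabinet's. The ledge is 62 mm wide (x) and runs 84 mm to either side, with 15 mm high steps at both ends and at the back. Somewhere in it (unreported, varies; centre within 58 mm of this point along y) is a recess, 52 mm long (y), 56 mm wide (from 6 mm behind the front to the step).
- catch (a joint): The catch: a black sprung pad, the floor of the recess in the ledge, 12 mm below the ledge; found by sliding closed fingers along the ledge. Value: how far it is pressed straight down, in m: 0 up, 0.009 at its stop (1.5 N to start, 6 N at the stop). At about 0.005 to 0.007 it lets the drawer go, which springs out by itself in about 1.5 s.
- drawer (a joint): How far the drawer is out, in m: 0 shut and latched, 0.120 fully out. A spring drives it out with about 6 N and holds it out. To shut it, push it in slowly (50 mm/s) with about 10 to 15 N, until about 0.003 m beyond 0 (stop at -0.004): the latch then snaps by itself and holds it at 0.
- drawer_floor (a point): Centre of the drawer's inner floor (upper surface), 12 mm above the counter; moves with the drawer; 45 mm behind the cabinet's front when shut. Axes as the cabinet's. Inside 66 mm (x) by 338 mm (y); side and back walls rise 33 mm above this floor, the front wall 38 mm. Cartons stand in one row along y; they slide easily on it (friction about 0.35).
- handle_mid (a point): Middle of the drawer's steel bar handle: a 12 mm thick bar along y, 120 mm long, 37 mm above the counter, 55 mm in front of the drawer's front face; moves with the drawer. Axes as the cabinet's.
- kraft_in: Brown carton already in the drawer, the inner one of the brown pair, next to the gap in the row: 60 mm (its x) by 38 mm (its y) by 92 mm tall, 0.1 to 0.25 kg, bottom-heavy, origin at the centre of its underside, z up.
- kraft_out: Brown carton already in the drawer, the outer one, left (+y of the cabinet) of kraft_in; same size and origin.
- black_in: Black carton already in the drawer, the inner one of the black pair, right (-y of the cabinet) of the gap; same size and origin. The gap between kraft_in and black_in is at first only about 30 to 36 mm; the free room lies at the ends of the row.
- black_out: Black carton already in the drawer, the outer one, right of black_in; same size and origin.
- refill0: Green refill carton with a yellow band, standing on the counter: 60 mm (its x) by 38 mm (its y) by 92 mm tall, 0.1 to 0.25 kg, bottom-heavy, origin at the centre of its underside, z up. Two to four of the four refills are there; any others are absent.
- refill1: Green refill carton with a yellow band, standing on the counter: 60 mm (its x) by 38 mm (its y) by 92 mm tall, 0.1 to 0.25 kg, bottom-heavy, origin at the centre of its underside, z up. Two to four of the four refills are there; any others are absent.
- refill2: Green refill carton with a yellow band, standing on the counter: 60 mm (its x) by 38 mm (its y) by 92 mm tall, 0.1 to 0.25 kg, bottom-heavy, origin at the centre of its underside, z up. Two to four of the four refills are there; any others are absent.
- refill3: Green refill carton with a yellow band, standing on the counter: 60 mm (its x) by 38 mm (its y) by 92 mm tall, 0.1 to 0.25 kg, bottom-heavy, origin at the centre of its underside, z up. Two to four of the four refills are there; any others are absent.
- mug: White mug with a handle, 72 mm across, 80 mm tall; a bystander, origin at the centre of its underside.
- bowl: Pale green bowl, 110 mm across, 50 mm tall; a bystander, origin at the centre of its underside.
- jam: Jam jar, 68 mm across, 90 mm tall; a bystander, origin at the centre of its underside.
- milkjug: Open steel milk jug, 84 mm across, 100 mm tall; a bystander, origin at the centre of its underside.
- tin: Yellow tin, 72 mm across, 110 mm tall; a bystander, origin at the centre of its underside.
- tamper: Dark coffee tamper, 58 mm across, 80 mm tall; a bystander, origin at the centre of its underside.

How it is judged:
By the outcome, as a careful person would: the job done as asked, in the order asked, and still so for the second after the job is handed in, with the robot touching nothing.
Of refill0, refill1, refill2, refill3 only 2 to 4 are there at a start; the rules pass over those that are not, and their reading is None.
At some moment in a run one of refill0, refill1, refill2, refill3 may be knocked a few centimetres aside while the robot is not near it.
It also fails if it takes over 210 s, if anything falls off the work surface, if the arm or the gripper's body presses on something with over 40 N, if the wrist force passes 120 N, or if a joint passes its speed limit or range.

## Robot

A 6-joint arm with a two-finger parallel gripper is mounted at the origin on the work surface. World frame = base frame: x ahead of the robot, y to its left, z up, the work surface at z = 0. Lengths are in mm, angles in rad, forces in N, time in s.
With the tool pointing down it reaches from about 425 to 1125 mm from the base axis. Payload 14.9 kg.
Tool frame: the origin (TCP) lies midway between the tips of the shut fingers; the grasp point (between the pads) lies 19 mm behind it; z points along the fingers, y is the direction in which the jaws open and shut (so a half turn about z gives the same grasp; the last joint's range is limited). The gripper opens to 91 mm and grips with 3 to 60 N. Pads are 32 mm wide; open, the fingers measure 118 mm over their backs; the gripper's body (76 mm by 178 mm) begins 60 mm behind the grasp point.
Start: joints at [1.138, 0.379, 1.734, -0, 1.028, -0.033], TCP at [272.472, 644.808, 213.932] pointing down, gripper open.
Joint ranges: [-2.77, 2.77], [-0.74, 2.19], [0, 2.66], [-1.06, 4.2], [0.31, 2.87], [-3.08, 3.08]. Speed limits (rad/s): [1.89, 1.89, 2.39, 3.14, 3.14, 3.14].

## Interface

Orientations are given as a unit quaternion [w, x, y, z].
In Python, from station import telemetry, optics, order gives the robot as it stands. The module is installed in compiled form; this text tells all that it offers.
- The arm moves only by the tool step_arm, never from a script. Its argument "moves" is a list of rows, each an object of numbers: "tx", "ty", "tz": the shift along the tool's x, y, z scaled (see below); "ax", "ay", "az": the turn, a rotation vector about the tool's x, y, z scaled (see below); "jaw": the closure, from -1 (fully open) to 1 (shut), so that 0 is half open. In form: [{"tx": .., "ty": .., "tz": .., "ax": .., "ay": .., "az": .., "jaw": ..}, ...]. A call has 1 to 12 rows; each row shifts and turns the commanded pose from where the row before left it, along the tool's axes as they then stand; what a row does not reach is not made up. The controller multiplies each number of a shift by 15 cm and each number of a turn by pi rad. A row lasts 1/8 s, in which the tool goes at most 62.5 mm and 10.7 degrees, less where a joint would pass 70% of its speed; a pose out of reach is approached as far as the arm can. A call with a number of a shift or a turn outside -1 to 1 is refused whole. A call with a gripper value outside its range is refused whole. The fingers move at their own pace and stop on an object; the grip force is fixed at half the most. Time passes only in rows, so rows that do not move let the fingers close. It gives the time, the measured TCP pose, the force and the opening at its end, in the units of the state.
- telemetry.get_obs(): the state, without advancing time (a new reading comes with each control period).
- optics.get_image(name): name is "scene" or "top"; returns the picture (420x560x3 uint8, red, green, blue); there is no depth.
- optics.get_calibration(name): a dict with "mtx" (3x3 intrinsics, pixels), "cam_to_world" (4x4, takes a point from camera to world coordinates). Camera axes: x right, y down, z forward; pixel columns grow to the right and rows downward; lengths in mm; the calibration is good to about 2 mm. A picture is of the moment at which its call begins. get_calibration takes no time and is no camera call.
- order.finish_job(): hands the job in, once; it reports no verdict.
The state is a dict: "time": time; "qpos": joint angles; "joint_velocities": joint speeds; "tau": joint torques, N m; "tcp_pos": TCP position; "tcp_rot": TCP orientation; "ft_force": force on the tool from outside, world axes, zero at the start; "moment": the same for the moment, N m; "finger_gap": finger opening in mm.
Only numpy, scipy, OpenCV 4.12 (cv2) and the standard library are available. Lean on these libraries where they do the work, as an engineer would, in place of code of your own. Each camera call takes 0.05 s, during which the arm holds its last target. There are 200 camera calls.

## Working session

There is one attempt and no reset: what is moved stays moved. The work goes in short steps, Python scripts to look and compute and a tool call to move; the robot and the scene stay as the last step left them, time stands still between calls to the robot, and variables do not carry over. Pictures are saved under pics/ and viewed, on a budget of 14 in all, crops included, one or two more only if the job needs it, and the job is handed in when it is done.

Besides the shell and the picture viewer there is one more tool, called after "Emit:" as name(argument=value, ...), one argument or row to a line, values as JSON. step_arm: Moves the arm, as the interface text tells. Its arguments: {"type":"object","properties":{"moves":{"type":"array","items":{"type":"object","properties":{"tx":{"type":"number"},"ty":{"type":"number"},"tz":{"type":"number"},"ax":{"type":"number"},"ay":{"type":"number"},"az":{"type":"number"},"jaw":{"type":"number"}}}}},"required":["moves"]}

```bash
mkdir -p pics; ls; cat > h.py <<'E'
import numpy as np, cv2
from station import telemetry, optics, order
from scipy.spatial.transform import Rotation as R
def pic(n,f=None):
    im=optics.get_image(n)
    if f: cv2.imwrite('pics/'+f,im[:,:,::-1])
    return im
def ray(n,uv):
    c=optics.get_calibration(n);T=np.array(c['cam_to_world']);K=np.array(c['mtx'])
    uv=np.atleast_2d(uv).astype(float)
    d=np.c_[uv,np.ones(len(uv))]@np.linalg.inv(K).T@T[:3,:3].T
    return T[:3,3],d
def onz(n,uv,z):
    o,d=ray(n,uv); return o+d*((z-o[2])/d[:,2])[:,None]
def proj(n,P):
    c=optics.get_calibration(n);T=np.linalg.inv(np.array(c['cam_to_world']));K=np.array(c['mtx'])
    q=(np.atleast_2d(P)@T[:3,:3].T+T[:3,3])@K.T
    return q[:,:2]/q[:,2:]
def st():
    o=telemetry.get_obs();print(o['time'],np.round(o['tcp_pos'],1),np.round(R.from_quat(np.roll(o['tcp_rot'],-1)).as_matrix().round(3).tolist(),3).tolist(),np.round(o['ft_force'],1),o['finger_gap'])
    return o
E
python3 - <<'E'
from h import *
np.set_printoptions(suppress=True,precision=3)
st()
for n in('scene','top'):
    pic(n,n+'0.png');c=optics.get_calibration(n);print(np.array(c['mtx']),np.array(c['cam_to_world']))
E
```

```text
pics
0.0 [272.3 644.4 213.3] [[-0.921, 0.389, -0.0], [0.389, 0.921, -0.001], [0.0, -0.001, -1.0]] [0.  0.2 0.6] 91.03415430598888
[[397.41    0.    276.964]
 [  0.    397.41  208.082]
 [  0.      0.      1.   ]] [[  -0.872   -0.432    0.228  288.242]
 [  -0.489    0.781   -0.388  402.903]
 [  -0.01    -0.45    -0.893 1086.436]
 [   0.       0.       0.       1.   ]]
[[403.95    0.    270.319]
 [  0.    403.95  204.509]
 [  0.      0.      1.   ]] [[  -0.025   -0.998    0.066  448.262]
 [  -1.       0.025   -0.006   -5.053]
 [   0.004   -0.066   -0.998 1292.033]
 [   0.       0.       0.       1.   ]]
```

View pics/scene0.png

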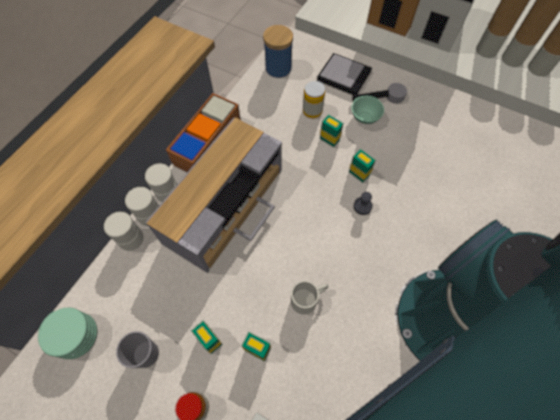

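View pics/top0.png

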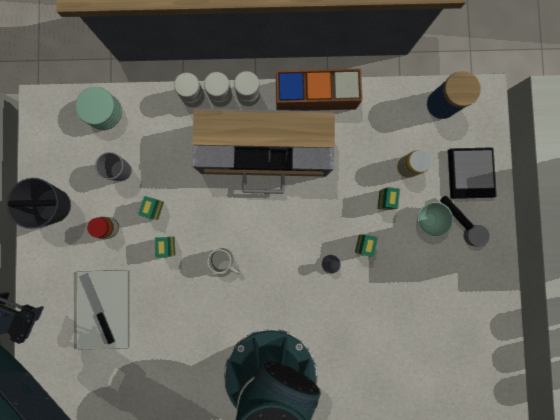

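The scene shows a shut cabinet and four refills. In the top view they are at about (150,208), (165,247), (389,198) and (367,245). The bystanders stand around them, and the ledge is at (235–292, 159).

```bash
python3 - <<'E'
from h import *
a=cv2.imread('pics/top0.png');b=cv2.imread('pics/scene0.png')
def crop(im,u,v,w,h,W,H,g=1):
    c=im[v-h//2:v+h//2,u-w//2:u+w//2]; c=cv2.resize(c,(W,H),interpolation=cv2.INTER_CUBIC)
    return np.clip(c.astype(float)*g,0,255).astype(np.uint8)
r1=np.hstack([crop(a,u,v,36,36,200,200) for u,v in((150,208),(165,247),(389,198),(367,245))])
r2=crop(a,264,160,160,50,800,250,1.8)
r3=np.hstack([crop(b,240,190,80,30,400,150,2),crop(b,240,190,80,30,400,150,5)])
cv2.imwrite('pics/m1.png',np.vstack([r1,r2,r3]))
E
```

```text
(no output)
```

View pics/m1.png

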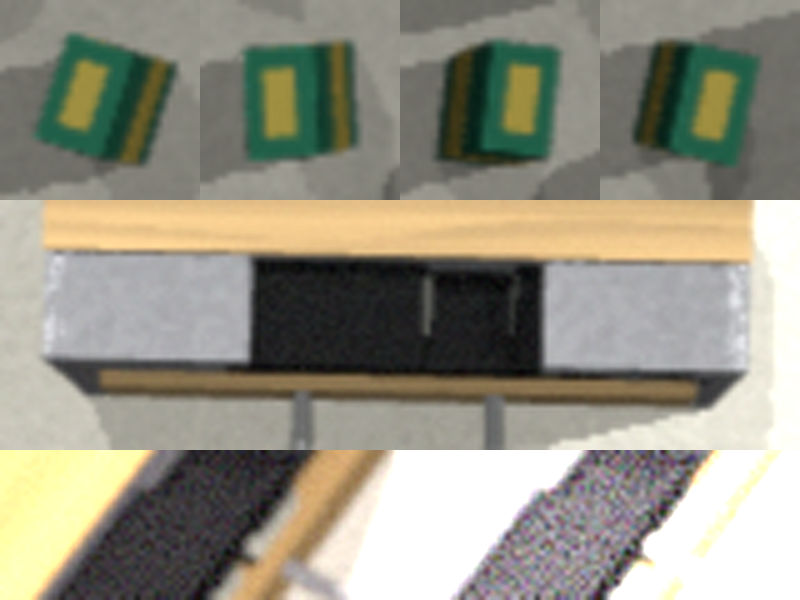

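The enlarged top view shows the recess: its side edges are at montage x=428 and 513, so its centre is near u=278. It also shows the yellow patch on each carton top. Next I'll compute the poses.

```bash
cat >> h.py <<'E'
def cartons(im,n='top',z=92,amin=15):
    hsv=cv2.cvtColor(im,cv2.COLOR_RGB2HSV)
    m=cv2.inRange(hsv,(22,120,130),(34,255,255))
    big=cv2.resize(im,None,fx=6,fy=6,interpolation=cv2.INTER_CUBIC)
    hs=cv2.cvtColor(big,cv2.COLOR_RGB2HSV)
    m=cv2.inRange(hs,(20,110,115),(36,255,255))
    g=cv2.dilate(cv2.inRange(hs,(65,120,40),(90,255,255)),np.ones((19,19)))
    out=[]
    for c in cv2.findContours(m,cv2.RETR_EXTERNAL,cv2.CHAIN_APPROX_NONE)[0]:
        if cv2.contourArea(c)<amin*36: continue
        r=cv2.minAreaRect(c)
        q=(cv2.boxPoints(r)+.5)/6-.5
        if g[int(r[0][1]),int(r[0][0])]==0 and g[c[:,0,1],c[:,0,0]].mean()<100: continue
        P=onz(n,q,z); ctr=P.mean(0)
        e=[P[1]-P[0],P[2]-P[1]]; L=max(e,key=np.linalg.norm)
        yaw=np.degrees(np.arctan2(L[1],L[0]))
        out.append((np.round(q.mean(0),1),ctr[:2].round(1),round((yaw+90)%180-90,1),[round(float(np.linalg.norm(k)),1) for k in e]))
    return out
E
python3 - <<'E'
from h import *
np.set_printoptions(suppress=True,precision=2)
a=cv2.imread('pics/top0.png')[:,:,::-1].copy()
for c in cartons(a): print(*c)
f=lambda x,y:((x+.5)/5-.5+184,(y-200+.5)/5-.5+135)
P=onz('top',[f(43,357),f(748,373)],155);print(P,np.linalg.norm(P[0]-P[1]))
P2=onz('top',[f(250,365),f(543,372),f(250,262),f(543,264)],155);print(P2)
P3=onz('top',[f(428,320),f(513,320)],140);print(P3)
print('handle',onz('top',[f(300,440),f(495,440)],37))
E
```

```text
[160.8 247. ] [409.5 314.2] 1.8 [15.7, 35.5]
[369.2 245.4] [ 398.9 -301.6] -14.9 [35.9, 16.4]
[146.5 206.7] [529.8 356. ] -19.0 [35.6, 16.4]
[392.4 197.3] [ 539.7 -376.9] -9.3 [36.1, 16.3]
[[ 638.02  207.05  155.  ]
 [ 619.14 -192.72  155.  ]] 400.21176392727176
[[630.59  89.78 155.  ]
 [622.54 -76.34 155.  ]
 [689.7   88.66 155.  ]
 [684.53 -78.11 155.  ]]
[[656.63 -11.91 140.  ]
 [655.45 -60.86 140.  ]]
handle [[601.51  69.31  37.  ]
 [598.53 -52.51  37.  ]]
```

```bash
cat >> h.py <<'E'
import math
def go(wps,p=None,yaw=None,step=48,rot=9.5):
    """wps: (x,y,z,yaw deg of tool y,jaw[,step]); prints rows (tool axes, scaled)"""
    o=telemetry.get_obs(); M=R.from_quat(np.roll(o['tcp_rot'],-1)).as_matrix()
    p=np.array(o['tcp_pos'] if p is None else p,float)
    yaw=math.degrees(math.atan2(M[1,1],M[0,1])) if yaw is None else yaw
    print('from',p.round(1),round(yaw,1),'t',round(o['time'],2))
    for w in wps:
        x,y,z,yw,jaw=w[:5]; s=w[5] if len(w)>5 else step
        d=np.array([x,y,z])-p; dy=(yw-yaw+180)%360-180
        n=max(1,math.ceil(np.linalg.norm(d)/s),math.ceil(abs(dy)/rot))
        print('wp',w,'rows',n)
        for i in range(n):
            a=math.radians(yaw+dy*i/n); ty=np.array([math.cos(a),math.sin(a),0]); tx=np.cross(ty,[0,0,-1])
            v=d/n/150; print('  tx %.3f ty %.3f tz %.3f az %.4f jaw %g'%(v@tx,v@ty,-v[2],-dy/n/180,jaw))
        p=np.array([x,y,z],float); yaw=yw
E
python3 - <<'E'
from h import *
go([(659,-36,200,87.5,1),(659,-36,150,87.5,1,25)])
E
```

```text
from [272.3 644.5 213.4] 67.1 t 0.1
wp (659, -36, 200, 87.5, 1) rows 17
  tx -0.244 ty -0.187 tz 0.005 az -0.0067 jaw 1
  tx -0.240 ty -0.192 tz 0.005 az -0.0067 jaw 1
  tx -0.236 ty -0.197 tz 0.005 az -0.0067 jaw 1
  tx -0.231 ty -0.202 tz 0.005 az -0.0067 jaw 1
  tx -0.227 ty -0.207 tz 0.005 az -0.0067 jaw 1
  tx -0.223 ty -0.211 tz 0.005 az -0.0067 jaw 1
  tx -0.218 ty -0.216 tz 0.005 az -0.0067 jaw 1
  tx -0.214 ty -0.220 tz 0.005 az -0.0067 jaw 1
  tx -0.209 ty -0.225 tz 0.005 az -0.0067 jaw 1
  tx -0.204 ty -0.229 tz 0.005 az -0.0067 jaw 1
  tx -0.199 ty -0.233 tz 0.005 az -0.0067 jaw 1
  tx -0.194 ty -0.237 tz 0.005 az -0.0067 jaw 1
  tx -0.189 ty -0.242 tz 0.005 az -0.0067 jaw 1
  tx -0.184 ty -0.245 tz 0.005 az -0.0067 jaw 1
  tx -0.179 ty -0.249 tz 0.005 az -0.0067 jaw 1
  tx -0.174 ty -0.253 tz 0.005 az -0.0067 jaw 1
  tx -0.169 ty -0.257 tz 0.005 az -0.0067 jaw 1
wp (659, -36, 150, 87.5, 1, 25) rows 2
  tx 0.000 ty 0.000 tz 0.167 az -0.0000 jaw 1
  tx 0.000 ty 0.000 tz 0.167 az -0.0000 jaw 1
```

Emit:
step_arm(
  moves=[
    {"az": -0.057,"tx": -0.2,"ty": -0.2,"jaw": 1},
    {"az": -0.0565,"tx": -0.2,"ty": -0.2,"jaw": 1},
    {"tx": -0.16,"ty": -0.26,"jaw": 1},
    {"tx": -0.16,"ty": -0.26,"jaw": 1},
    {"tx": -0.16,"ty": -0.26,"jaw": 1},
    {"tx": -0.16,"ty": -0.26,"jaw": 1},
    {"tx": -0.16,"ty": -0.26,"jaw": 1},
    {"tx": -0.16,"ty": -0.26,"jaw": 1},
    {"tx": -0.16,"ty": -0.26,"jaw": 1},
    {"tx": -0.16,"ty": -0.26,"jaw": 1},
    {"tx": -0.16,"ty": -0.26,"jaw": 1},
    {"tx": -0.16,"ty": -0.26,"jaw": 1},
  ],
)

```text
schema error: expected keys tx, ty, tz, ax, ay, az, jaw
```

```bash
python3 - <<'E'
import re
s=open('h.py').read()
i=s.index('        n=max(1'); j=s.index("        p=np.array([x,y,z],float); yaw=yw")
s=s[:i]+'''        nr=math.ceil(abs(dy)/rot-1e-6)
        if abs(dy)>.1: print('  %d x az %.4f'%(nr,-dy/nr/180))
        n=max(1,math.ceil(np.linalg.norm(d)/s-1e-6)); a=math.radians(yw)
        ty=np.array([math.cos(a),math.sin(a),0]); tx=np.cross(ty,[0,0,-1]); v=d/n/150
        print('  %d x tx %.3f ty %.3f tz %.3f jaw %g -> %s'%(n,v@tx,v@ty,-v[2],jaw,w))
'''+s[j:]
open('h.py','w').write(s)
from h import *
go([(659,-36,200,87.5,1),(659,-36,150,87.5,1,25)])
E
```

```text
from [272.3 644.5 213.4] 67.1 t 0.1
  3 x az -0.0378
  17 x tx -0.163 ty -0.260 tz 0.005 jaw 1 -> (659, -36, 200, 87.5, 1)
  2 x tx 0.000 ty 0.000 tz 0.167 jaw 1 -> (659, -36, 150, 87.5, 1, 25)
```

Emit:
step_arm(
  moves=[
    {"tx": 0,"ty": 0,"tz": 0,"ax": 0,"ay": 0,"az": -0.038,"jaw": 1},
    {"tx": 0,"ty": 0,"tz": 0,"ax": 0,"ay": 0,"az": -0.038,"jaw": 1},
    {"tx": 0,"ty": 0,"tz": 0,"ax": 0,"ay": 0,"az": -0.038,"jaw": 1},
    {"tx": -0.16,"ty": -0.26,"tz": 0,"ax": 0,"ay": 0,"az": 0,"jaw": 1},
    {"tx": -0.16,"ty": -0.26,"tz": 0,"ax": 0,"ay": 0,"az": 0,"jaw": 1},
    {"tx": -0.16,"ty": -0.26,"tz": 0,"ax": 0,"ay": 0,"az": 0,"jaw": 1},
    {"tx": -0.16,"ty": -0.26,"tz": 0,"ax": 0,"ay": 0,"az": 0,"jaw": 1},
    {"tx": -0.16,"ty": -0.26,"tz": 0,"ax": 0,"ay": 0,"az": 0,"jaw": 1},
    {"tx": -0.16,"ty": -0.26,"tz": 0,"ax": 0,"ay": 0,"az": 0,"jaw": 1},
    {"tx": -0.16,"ty": -0.26,"tz": 0,"ax": 0,"ay": 0,"az": 0,"jaw": 1},
    {"tx": -0.16,"ty": -0.26,"tz": 0,"ax": 0,"ay": 0,"az": 0,"jaw": 1},
    {"tx": -0.16,"ty": -0.26,"tz": 0,"ax": 0,"ay": 0,"az": 0,"jaw": 1},
  ],
)

```text
time: 1.6
tcp_pos: [474.1, 283.7, 213.8]
tcp_rot: [-0.0, 0.021, 1.0, -0.0]
ft_force: [0.3, 0.7, -0.4]
finger_gap: 0.6
```

Emit:
step_arm(
  moves=[
    {"tx": -0.16,"ty": -0.26,"tz": 0,"ax": 0,"ay": 0,"az": 0,"jaw": 1},
    {"tx": -0.16,"ty": -0.26,"tz": 0,"ax": 0,"ay": 0,"az": 0,"jaw": 1},
    {"tx": -0.16,"ty": -0.26,"tz": 0,"ax": 0,"ay": 0,"az": 0,"jaw": 1},
    {"tx": -0.16,"ty": -0.26,"tz": 0,"ax": 0,"ay": 0,"az": 0,"jaw": 1},
    {"tx": -0.16,"ty": -0.26,"tz": 0,"ax": 0,"ay": 0,"az": 0,"jaw": 1},
    {"tx": -0.16,"ty": -0.26,"tz": 0,"ax": 0,"ay": 0,"az": 0,"jaw": 1},
    {"tx": -0.16,"ty": -0.26,"tz": 0,"ax": 0,"ay": 0,"az": 0,"jaw": 1},
    {"tx": 0,"ty": 0,"tz": 0,"ax": 0,"ay": 0,"az": 0,"jaw": 1},
  ],
)

```text
time: 2.6
tcp_pos: [631.0, 3.1, 213.6]
tcp_rot: [-0.0, 0.022, 1.0, -0.0]
ft_force: [-0.7, 1.4, 0.5]
finger_gap: 0.1
```

```bash
python3 - <<'E'
from h import *
st()
go([(659,-36,150,87.5,1,35)])
E
```

```text
2.6 [631.    3.1 213.6] [[-0.999, 0.044, -0.0], [0.044, 0.999, -0.0], [0.0, -0.0, -1.0]] [-0.7  1.4  0.5] 0.13451066679098278
from [631.    3.1 213.6] 87.5 t 2.6
  3 x tx -0.066 ty -0.084 tz 0.141 jaw 1 -> (659, -36, 150, 87.5, 1, 35)
```

Emit:
step_arm(
  moves=[
    {"tx": -0.066,"ty": -0.084,"tz": 0.14,"ax": 0,"ay": 0,"az": 0,"jaw": 1},
    {"tx": -0.066,"ty": -0.084,"tz": 0.14,"ax": 0,"ay": 0,"az": 0,"jaw": 1},
    {"tx": -0.066,"ty": -0.084,"tz": 0.14,"ax": 0,"ay": 0,"az": 0,"jaw": 1},
    {"tx": 0,"ty": 0,"tz": 0.03,"ax": 0,"ay": 0,"az": 0,"jaw": 1},
    {"tx": 0,"ty": 0,"tz": 0.025,"ax": 0,"ay": 0,"az": 0,"jaw": 1},
    {"tx": 0,"ty": 0,"tz": 0.02,"ax": 0,"ay": 0,"az": 0,"jaw": 1},
    {"tx": 0,"ty": 0,"tz": 0.02,"ax": 0,"ay": 0,"az": 0,"jaw": 1},
    {"tx": 0,"ty": 0,"tz": 0,"ax": 0,"ay": 0,"az": 0,"jaw": 1},
  ],
)

```text
time: 3.6
tcp_pos: [658.2, -33.5, 136.8]
tcp_rot: [0.0, 0.021, 1.0, -0.0]
ft_force: [0.5, 0.3, 0.6]
finger_gap: 0.2
```

Emit:
step_arm(
  moves=[
    {"tx": 0,"ty": 0,"tz": 0.03,"ax": 0,"ay": 0,"az": 0,"jaw": 1},
    {"tx": 0,"ty": 0,"tz": 0.03,"ax": 0,"ay": 0,"az": 0,"jaw": 1},
    {"tx": 0,"ty": 0,"tz": 0.02,"ax": 0,"ay": 0,"az": 0,"jaw": 1},
    {"tx": 0,"ty": 0,"tz": 0.015,"ax": 0,"ay": 0,"az": 0,"jaw": 1},
    {"tx": 0,"ty": 0,"tz": 0.01,"ax": 0,"ay": 0,"az": 0,"jaw": 1},
    {"tx": 0,"ty": 0,"tz": 0,"ax": 0,"ay": 0,"az": 0,"jaw": 1},
  ],
)

```text
time: 4.35
tcp_pos: [658.3, -33.7, 121.0]
tcp_rot: [0.0, 0.021, 1.0, -0.0]
ft_force: [-0.4, 0.2, 5.4]
finger_gap: 0.7
```

Emit:
step_arm(
  moves=[
    {"tx": 0,"ty": 0,"tz": -0.1,"ax": 0,"ay": 0,"az": 0,"jaw": 1},
    {"tx": 0,"ty": 0,"tz": -0.3,"ax": 0,"ay": 0,"az": 0,"jaw": 1},
    {"tx": 0,"ty": 0,"tz": -0.3,"ax": 0,"ay": 0,"az": 0,"jaw": 1},
    {"tx": 0.3,"ty": 0.1,"tz": 0,"ax": 0,"ay": 0,"az": 0,"jaw": 1},
    {"tx": 0.3,"ty": 0.1,"tz": 0,"ax": 0,"ay": 0,"az": 0,"jaw": 1},
    {"tx": 0.3,"ty": 0.1,"tz": 0,"ax": 0,"ay": 0,"az": 0,"jaw": 1},
    {"tx": 0.3,"ty": 0.1,"tz": 0,"ax": 0,"ay": 0,"az": 0,"jaw": 1},
    {"tx": 0.2,"ty": 0.1,"tz": 0,"ax": 0,"ay": 0,"az": 0,"jaw": 1},
    {"tx": 0,"ty": 0,"tz": 0,"ax": 0,"ay": 0,"az": 0,"jaw": 1},
    {"tx": 0,"ty": 0,"tz": 0,"ax": 0,"ay": 0,"az": 0,"jaw": 1},
    {"tx": 0,"ty": 0,"tz": 0,"ax": 0,"ay": 0,"az": 0,"jaw": 1},
    {"tx": 0,"ty": 0,"tz": 0,"ax": 0,"ay": 0,"az": 0,"jaw": 1},
  ],
)

```text
time: 5.85
tcp_pos: [452.0, 49.8, 225.9]
tcp_rot: [-0.0, 0.021, 1.0, -0.0]
ft_force: [0.2, -0.4, 0.3]
finger_gap: 0.5
```

```bash
python3 - <<'E'
from h import *
st()
a=pic('top','top1.png')
for c in cartons(a): print(*c)
c=a[120:240,180:350]
cv2.imwrite('pics/m2.png',cv2.resize(np.clip(c[:,:,::-1]*1.5,0,255).astype(np.uint8),(800,564),interpolation=cv2.INTER_CUBIC))
E
```

```text
5.85 [452.   49.8 225.9] [[-0.999, 0.042, -0.0], [0.042, 0.999, -0.0], [0.0, -0.0, -1.0]] [ 0.2 -0.4  0.3] 0.5386813323513661
[160.9 247. ] [409.5 314.1] 1.4 [13.8, 33.6]
[369.2 245.4] [ 398.8 -301.6] -14.7 [35.8, 16.3]
[146.5 206.7] [529.8 355.9] -18.7 [35.6, 16.2]
[392.4 197.4] [ 539.7 -376.9] -9.1 [36.0, 16.2]
```

View pics/m2.png

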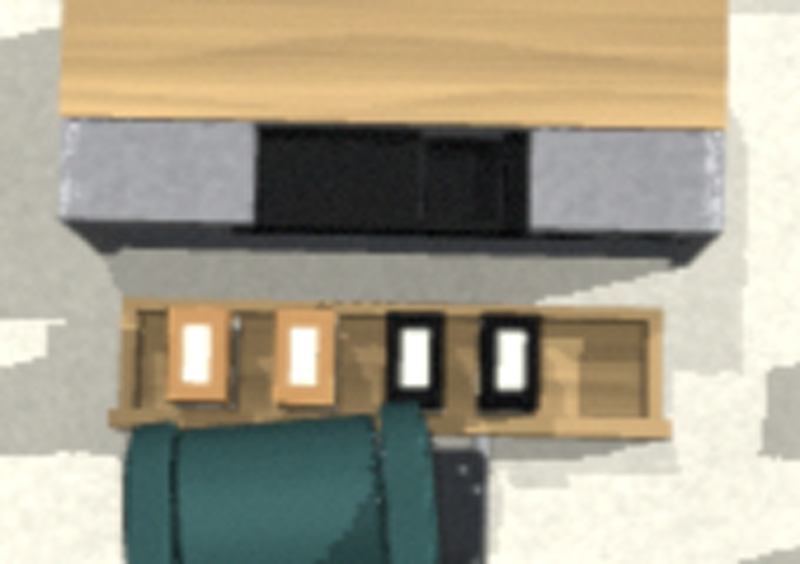

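The drawer is out. Crop positions are: brown patches at (197,354) and (303,355), black patches at (414,358) and (511,358), and the drawer's inner walls at x≈137 and x≈645.

```bash
python3 - <<'E'
from h import *
np.set_printoptions(suppress=True,precision=1)
f=lambda x,y:((x+.5)/4.706-.5+180,(y+.5)/4.7-.5+120)
P=onz('top',[f(197,354),f(303,355),f(414,358),f(511,358)],104)[:,:2]
W=onz('top',[f(122,300),f(137,308),f(645,318),f(663,312),f(108,416),f(670,428)],45)[:,:2]
C=onz('top',[f(60,220),f(721,232),f(60,118),f(723,128)],155)[:,:2]
print('cart',P,'\nwalls',W,'\ncab',C)
for Q in((W[0],W[3]),(W[4],W[5]),(C[0],C[1]),(C[2],C[3]),(P[0],P[3])):
    d=Q[0]-Q[1];print(-np.degrees(np.arctan2(d[0],d[1])),np.hypot(*d))
th=np.radians(-2.4);X=np.array([np.cos(th),np.sin(th)]);Y=np.array([-X[1],X[0]]);O=(C[0]+C[1])/2
print('O',O)
for q in P: print((q-O)@X,(q-O)@Y)
for q in W: print('w',(q-O)@X,(q-O)@Y)
for q in C: print('c',(q-O)@X,(q-O)@Y)
E
```

```text
cart [[558.4 131.4]
 [556.1  64.9]
 [552.5  -4.6]
 [551.  -65.4]] 
walls [[ 600.8  186.9]
 [ 595.3  177.1]
 [ 580.4 -157.5]
 [ 584.1 -169.5]
 [ 524.4  197.2]
 [ 507.3 -171.6]] 
cab [[ 636.8  206.6]
 [ 619.8 -191.6]
 [ 699.1  205.9]
 [ 683.3 -195.1]]
-2.6820233408158902 356.8621931503622
-2.6441893198422455 369.21160182200344
-2.4424233613100683 398.63093394476914
-2.2545511071286426 401.2603632289135
-2.142753422951568 196.91789208255523
O [628.3   7.5]
-75.09131732178211 120.83109330837813
-74.57223585110044 54.38572521824791
-75.25913135059459 -15.243995670025509
-74.2071983877673 -76.08481401235456
w -34.99898358722565 178.12913176404078
w -40.13428997107747 168.10525271023013
w -40.94543370419431 -166.8861462482687
w -36.755536380010874 -178.72873829401553
w -111.8227537217376 185.20741457580016
w -113.3962947008197 -184.00083409797583
c 0.14757860647504928 199.31541233676498
c -0.14757860647516297 -199.31541233676498
c 62.41912769727754 201.15969437857936
c 63.43775094311151 -200.09937593047002
```

```bash
cat >> h.py <<'E'
TH=-2.4; X=np.array([np.cos(np.radians(TH)),np.sin(np.radians(TH))]); Y=np.array([-X[1],X[0]]); O=np.array([628.3,7.5])
def cab(x,y): return tuple(O+X*x+Y*y)
def tocab(p): d=np.array(p[:2])-O; return d@X,d@Y
E
python3 - <<'E'
from h import *
go([(*cab(-75,54.4),150,-2.4,-1),(*cab(-75,54.4),82,-2.4,-1,40)])
E
```

```text
from [451.9  49.8 225.8] 87.6 t 5.9
  10 x az 0.0500
  3 x tx 0.043 ty 0.229 tz 0.169 jaw -1 -> (np.float64(555.643823305454), np.float64(64.99295598706787), 150, -2.4, -1)
  2 x tx 0.000 ty 0.000 tz 0.227 jaw -1 -> (np.float64(555.643823305454), np.float64(64.99295598706787), 82, -2.4, -1, 40)
```

Emit:
step_arm(
  moves=[
    {"tx": 0,"ty": 0,"tz": 0,"ax": 0,"ay": 0,"az": 0.05,"jaw": -1},
    {"tx": 0,"ty": 0,"tz": 0,"ax": 0,"ay": 0,"az": 0.05,"jaw": -1},
    {"tx": 0,"ty": 0,"tz": 0,"ax": 0,"ay": 0,"az": 0.05,"jaw": -1},
    {"tx": 0,"ty": 0,"tz": 0,"ax": 0,"ay": 0,"az": 0.05,"jaw": -1},
    {"tx": 0,"ty": 0,"tz": 0,"ax": 0,"ay": 0,"az": 0.05,"jaw": -1},
    {"tx": 0,"ty": 0,"tz": 0,"ax": 0,"ay": 0,"az": 0.05,"jaw": -1},
    {"tx": 0,"ty": 0,"tz": 0,"ax": 0,"ay": 0,"az": 0.05,"jaw": -1},
    {"tx": 0,"ty": 0,"tz": 0,"ax": 0,"ay": 0,"az": 0.05,"jaw": -1},
    {"tx": 0,"ty": 0,"tz": 0,"ax": 0,"ay": 0,"az": 0.05,"jaw": -1},
    {"tx": 0,"ty": 0,"tz": 0,"ax": 0,"ay": 0,"az": 0.05,"jaw": -1},
  ],
)

```text
time: 7.15
tcp_pos: [451.7, 49.9, 225.8]
tcp_rot: [-0.0, 0.724, 0.69, -0.0]
ft_force: [0.6, -0.4, -0.9]
finger_gap: 90.6
```

Emit:
step_arm(
  moves=[
    {"tx": 0.043,"ty": 0.23,"tz": 0.1,"ax": 0,"ay": 0,"az": 0,"jaw": -1},
    {"tx": 0.043,"ty": 0.23,"tz": 0.2,"ax": 0,"ay": 0,"az": 0,"jaw": -1},
    {"tx": 0.043,"ty": 0.23,"tz": 0.2,"ax": 0,"ay": 0,"az": 0,"jaw": -1},
    {"tx": 0,"ty": 0,"tz": 0,"ax": 0,"ay": 0,"az": 0,"jaw": -1},
    {"tx": 0,"ty": 0,"tz": 0,"ax": 0,"ay": 0,"az": 0,"jaw": -1},
  ],
)

```text
time: 7.78
tcp_pos: [555.4, 64.9, 150.9]
tcp_rot: [-0.0, 0.722, 0.692, -0.0]
ft_force: [0.6, 0.4, 0.4]
finger_gap: 91.1
```

```bash
python3 - <<'E'
from h import *
o=st();print(tocab(o['tcp_pos']))
go([(*cab(-75,54.4),82,-2.4,-1,30)])
E
```

```text
7.775 [555.4  64.9 150.9] [[0.042, 0.999, -0.001], [0.999, -0.042, -0.0], [-0.0, -0.001, -1.0]] [0.6 0.4 0.4] 91.07815925229455
(np.float64(-75.25443361643593), np.float64(54.316330683379256))
from [555.4  64.9 150.9] -2.4 t 7.78
  3 x tx 0.000 ty 0.001 tz 0.153 jaw -1 -> (np.float64(555.643823305454), np.float64(64.99295598706787), 82, -2.4, -1, 30)
```

Emit:
step_arm(
  moves=[
    {"tx": 0,"ty": 0,"tz": 0.153,"ax": 0,"ay": 0,"az": 0,"jaw": -1},
    {"tx": 0,"ty": 0,"tz": 0.153,"ax": 0,"ay": 0,"az": 0,"jaw": -1},
    {"tx": 0,"ty": 0,"tz": 0.153,"ax": 0,"ay": 0,"az": 0,"jaw": -1},
    {"tx": 0,"ty": 0,"tz": 0,"ax": 0,"ay": 0,"az": 0,"jaw": 0},
    {"tx": 0,"ty": 0,"tz": 0,"ax": 0,"ay": 0,"az": 0,"jaw": 1},
    {"tx": 0,"ty": 0,"tz": 0,"ax": 0,"ay": 0,"az": 0,"jaw": 1},
    {"tx": 0,"ty": 0,"tz": 0,"ax": 0,"ay": 0,"az": 0,"jaw": 1},
  ],
)

```text
time: 8.65
tcp_pos: [556.4, 65.1, 83.1]
tcp_rot: [0.0, 0.722, 0.692, 0.001]
ft_force: [0.1, -0.0, 8.7]
finger_gap: 59.8
```

Emit:
step_arm(
  moves=[
    {"tx": 0.02,"ty": 0,"tz": -0.007,"ax": 0,"ay": 0,"az": 0,"jaw": 1},
    {"tx": 0.05,"ty": 0,"tz": 0,"ax": 0,"ay": 0,"az": 0,"jaw": 1},
    {"tx": 0.05,"ty": 0,"tz": 0,"ax": 0,"ay": 0,"az": 0,"jaw": 1},
    {"tx": 0.05,"ty": 0,"tz": 0,"ax": 0,"ay": 0,"az": 0,"jaw": 1},
    {"tx": 0.05,"ty": 0,"tz": 0,"ax": 0,"ay": 0,"az": 0,"jaw": 1},
    {"tx": 0.05,"ty": 0,"tz": 0,"ax": 0,"ay": 0,"az": 0,"jaw": 1},
    {"tx": 0.04,"ty": 0,"tz": 0,"ax": 0,"ay": 0,"az": 0,"jaw": 1},
    {"tx": 0.04,"ty": 0,"tz": 0,"ax": 0,"ay": 0,"az": 0,"jaw": 1},
    {"tx": 0.02,"ty": 0,"tz": 0,"ax": 0,"ay": 0,"az": 0,"jaw": 1},
    {"tx": 0,"ty": 0,"tz": 0,"ax": 0,"ay": 0,"az": 0,"jaw": 1},
  ],
)

```text
time: 9.9
tcp_pos: [558.1, 120.8, 83.2]
tcp_rot: [-0.0, 0.722, 0.692, 0.0]
ft_force: [0.3, 0.8, 1.3]
finger_gap: 60.3
```

Emit:
step_arm(
  moves=[
    {"tx": 0,"ty": 0,"tz": 0,"ax": 0,"ay": 0,"az": 0,"jaw": -1},
    {"tx": 0,"ty": 0,"tz": 0,"ax": 0,"ay": 0,"az": 0,"jaw": -1},
    {"tx": 0,"ty": 0,"tz": 0,"ax": 0,"ay": 0,"az": 0,"jaw": -1},
    {"tx": 0,"ty": 0,"tz": -0.15,"ax": 0,"ay": 0,"az": 0,"jaw": -1},
    {"tx": 0,"ty": 0,"tz": -0.15,"ax": 0,"ay": 0,"az": 0,"jaw": -1},
    {"tx": 0,"ty": 0,"tz": -0.15,"ax": 0,"ay": 0,"az": 0,"jaw": -1},
    {"tx": -0.3,"ty": 0,"tz": 0,"ax": 0,"ay": 0,"az": 0,"jaw": -1},
    {"tx": -0.3,"ty": 0,"tz": 0,"ax": 0,"ay": 0,"az": 0,"jaw": -1},
    {"tx": -0.236,"ty": 0,"tz": 0,"ax": 0,"ay": 0,"az": 0,"jaw": -1},
    {"tx": 0,"ty": 0,"tz": 0,"ax": 0,"ay": 0,"az": 0,"jaw": -1},
    {"tx": 0,"ty": 0,"tz": 0,"ax": 0,"ay": 0,"az": 0,"jaw": -1},
  ],
)

```text
time: 11.28
tcp_pos: [552.9, -4.6, 150.6]
tcp_rot: [-0.0, 0.722, 0.692, 0.0]
ft_force: [0.5, 0.6, -0.2]
finger_gap: 91.3
```

```bash
python3 - <<'E'
from h import *
o=st();print(tocab(o['tcp_pos']))
go([(*cab(-75,-15.2),82.5,-2.4,-1,30)])
E
```

```text
11.275 [552.9  -4.6 150.6] [[0.042, 0.999, 0.0], [0.999, -0.042, 0.0], [0.0, 0.0, -1.0]] [ 0.5  0.6 -0.2] 91.26862513590211
(np.float64(-74.83909493697627), np.float64(-15.214900862465049))
from [552.9  -4.6 150.6] -2.4 t 11.28
  3 x tx 0.000 ty -0.000 tz 0.151 jaw -1 -> (np.float64(552.7292778059017), np.float64(-4.545992987812674), 82.5, -2.4, -1, 30)
```

Emit:
step_arm(
  moves=[
    {"tx": 0,"ty": 0,"tz": 0.15,"ax": 0,"ay": 0,"az": 0,"jaw": -1},
    {"tx": 0,"ty": 0,"tz": 0.15,"ax": 0,"ay": 0,"az": 0,"jaw": -1},
    {"tx": 0,"ty": 0,"tz": 0.15,"ax": 0,"ay": 0,"az": 0,"jaw": -1},
    {"tx": 0,"ty": 0,"tz": 0,"ax": 0,"ay": 0,"az": 0,"jaw": 0},
    {"tx": 0,"ty": 0,"tz": 0,"ax": 0,"ay": 0,"az": 0,"jaw": 1},
    {"tx": 0,"ty": 0,"tz": 0,"ax": 0,"ay": 0,"az": 0,"jaw": 1},
    {"tx": 0,"ty": 0,"tz": 0,"ax": 0,"ay": 0,"az": 0,"jaw": 1},
    {"tx": -0.03,"ty": 0,"tz": -0.006,"ax": 0,"ay": 0,"az": 0,"jaw": 1},
    {"tx": -0.06,"ty": 0,"tz": 0,"ax": 0,"ay": 0,"az": 0,"jaw": 1},
    {"tx": -0.06,"ty": 0,"tz": 0,"ax": 0,"ay": 0,"az": 0,"jaw": 1},
    {"tx": -0.06,"ty": 0,"tz": 0,"ax": 0,"ay": 0,"az": 0,"jaw": 1},
  ],
)

```text
time: 12.65
tcp_pos: [551.5, -37.1, 84.0]
tcp_rot: [-0.0, 0.722, 0.692, -0.0]
ft_force: [-0.1, 1.0, -0.7]
finger_gap: 59.7
```

Emit:
step_arm(
  moves=[
    {"tx": -0.06,"ty": 0,"tz": 0,"ax": 0,"ay": 0,"az": 0,"jaw": 1},
    {"tx": -0.06,"ty": 0,"tz": 0,"ax": 0,"ay": 0,"az": 0,"jaw": 1},
    {"tx": -0.06,"ty": 0,"tz": 0,"ax": 0,"ay": 0,"az": 0,"jaw": 1},
    {"tx": -0.06,"ty": 0,"tz": 0,"ax": 0,"ay": 0,"az": 0,"jaw": 1},
    {"tx": -0.06,"ty": 0,"tz": 0,"ax": 0,"ay": 0,"az": 0,"jaw": 1},
    {"tx": -0.05,"ty": 0,"tz": 0,"ax": 0,"ay": 0,"az": 0,"jaw": 1},
    {"tx": -0.05,"ty": 0,"tz": 0,"ax": 0,"ay": 0,"az": 0,"jaw": 1},
    {"tx": -0.022,"ty": 0,"tz": 0,"ax": 0,"ay": 0,"az": 0,"jaw": 1},
    {"tx": 0,"ty": 0,"tz": 0,"ax": 0,"ay": 0,"az": 0,"jaw": 1},
  ],
)

```text
time: 13.78
tcp_pos: [548.9, -99.7, 84.0]
tcp_rot: [0.0, 0.722, 0.692, -0.0]
ft_force: [0.6, 0.3, -1.6]
finger_gap: 59.7
```

Emit:
step_arm(
  moves=[
    {"tx": 0,"ty": 0,"tz": 0,"ax": 0,"ay": 0,"az": 0,"jaw": -1},
    {"tx": 0,"ty": 0,"tz": 0,"ax": 0,"ay": 0,"az": 0,"jaw": -1},
    {"tx": 0,"ty": 0,"tz": 0,"ax": 0,"ay": 0,"az": 0,"jaw": -1},
    {"tx": 0,"ty": 0,"tz": -0.2,"ax": 0,"ay": 0,"az": 0,"jaw": -1},
    {"tx": 0,"ty": 0,"tz": -0.3,"ax": 0,"ay": 0,"az": 0,"jaw": -1},
    {"tx": 0,"ty": 0,"tz": -0.3,"ax": 0,"ay": 0,"az": 0,"jaw": -1},
    {"tx": 0,"ty": 0,"tz": 0,"ax": 0,"ay": 0,"az": 0,"jaw": -1},
  ],
)

```text
time: 14.65
tcp_pos: [550.8, -99.8, 207.5]
tcp_rot: [0.002, 0.722, 0.692, 0.002]
ft_force: [0.5, -0.6, -0.2]
finger_gap: 91.1
```

```bash
python3 - <<'E'
from h import *
o=st();print(tocab(o['tcp_pos']))
go([(539.7,-376.9,195,-9.2,-1),(539.7,-376.9,75,-9.2,-1,40)])
E
```

```text
14.65 [550.8 -99.8 207.5] [[0.041, 0.999, 0.006], [0.999, -0.041, -0.001], [-0.001, 0.006, -1.0]] [ 0.5 -0.6 -0.2] 91.12034224843528
(np.float64(-72.94149676790474), np.float64(-110.48977760342015))
from [550.8 -99.8 207.5] -2.4 t 14.65
  1 x az 0.0379
  6 x tx -0.306 ty 0.037 tz 0.014 jaw -1 -> (539.7, -376.9, 195, -9.2, -1)
  3 x tx 0.000 ty 0.000 tz 0.267 jaw -1 -> (539.7, -376.9, 75, -9.2, -1, 40)
```

Emit:
step_arm(
  moves=[
    {"tx": 0,"ty": 0,"tz": 0,"ax": 0,"ay": 0,"az": 0.038,"jaw": -1},
    {"tx": -0.306,"ty": 0.037,"tz": 0,"ax": 0,"ay": 0,"az": 0,"jaw": -1},
    {"tx": -0.306,"ty": 0.037,"tz": 0,"ax": 0,"ay": 0,"az": 0,"jaw": -1},
    {"tx": -0.306,"ty": 0.037,"tz": 0,"ax": 0,"ay": 0,"az": 0,"jaw": -1},
    {"tx": -0.306,"ty": 0.037,"tz": 0,"ax": 0,"ay": 0,"az": 0,"jaw": -1},
    {"tx": -0.306,"ty": 0.037,"tz": 0.2,"ax": 0,"ay": 0,"az": 0,"jaw": -1},
    {"tx": -0.306,"ty": 0.037,"tz": 0.2,"ax": 0,"ay": 0,"az": 0,"jaw": -1},
    {"tx": 0,"ty": 0,"tz": 0,"ax": 0,"ay": 0,"az": 0,"jaw": -1},
    {"tx": 0,"ty": 0,"tz": 0,"ax": 0,"ay": 0,"az": 0,"jaw": -1},
  ],
)

```text
time: 15.78
tcp_pos: [537.3, -376.1, 143.4]
tcp_rot: [-0.001, 0.762, 0.648, -0.0]
ft_force: [0.1, 0.2, 0.4]
finger_gap: 91.2
```

```bash
python3 - <<'E'
from h import *
o=st()
a=pic('top','top2.png')
for c in cartons(a): print(*c)
b=pic('scene','scene2.png')
cv2.imwrite('pics/m3.png',cv2.resize(np.vstack([a[130:250,120:420],b[80:280,130:430]])[:,:,::-1],(600,640)).astype(np.uint8)[:600])
go([(539.7,-376.9,70,-9.2,-1,40)])
E
```

```text
15.775 [ 537.3 -376.1  143.4] [[0.161, 0.987, -0.001], [0.987, -0.161, 0.001], [0.001, -0.001, -1.0]] [0.1 0.2 0.4] 91.24978624270224
[160.9 247. ] [409.5 314.2] 1.7 [15.7, 35.6]
[369.2 245.4] [ 398.9 -301.6] -14.9 [35.9, 16.2]
[157.7 209.7] [520.1 322.9] -18.9 [55.7, 6.6]
[146.5 206.7] [529.8 355.9] -18.7 [35.6, 16.2]
[392.4 197.3] [ 539.8 -377. ] -9.1 [35.8, 16.2]
from [ 538.  -375.8  144.5] -9.2 t 15.88
  2 x tx -0.003 ty 0.006 tz 0.248 jaw -1 -> (539.7, -376.9, 70, -9.2, -1, 40)
```

View pics/m3.png

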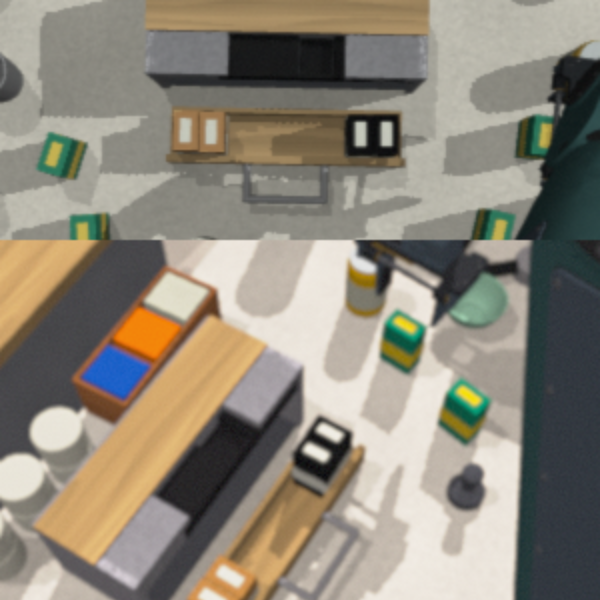

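Emit:
step_arm(
  moves=[
    {"tx": -0.003,"ty": 0.006,"tz": 0.25,"ax": 0,"ay": 0,"az": 0,"jaw": -1},
    {"tx": -0.003,"ty": 0.004,"tz": 0.25,"ax": 0,"ay": 0,"az": 0,"jaw": -1},
    {"tx": 0,"ty": 0,"tz": 0,"ax": 0,"ay": 0,"az": 0,"jaw": -1},
    {"tx": 0,"ty": 0,"tz": 0,"ax": 0,"ay": 0,"az": 0,"jaw": 0},
    {"tx": 0,"ty": 0,"tz": 0,"ax": 0,"ay": 0,"az": 0,"jaw": 1},
    {"tx": 0,"ty": 0,"tz": 0,"ax": 0,"ay": 0,"az": 0,"jaw": 1},
    {"tx": 0,"ty": 0,"tz": 0,"ax": 0,"ay": 0,"az": 0,"jaw": 1},
  ],
)

```text
time: 16.75
tcp_pos: [539.4, -378.2, 70.0]
tcp_rot: [0.001, 0.762, 0.648, 0.0]
ft_force: [0.6, 0.7, 6.2]
finger_gap: 59.8
```

```bash
python3 - <<'E'
from h import *
o=st();p=o['tcp_pos']
go([(*p[:2],205,-9.2,1,40),(*cab(-75,-66.4),205,-2.4,1),(*cab(-75,-66.4),84,-2.4,1,30)])
E
```

```text
16.75 [ 539.4 -378.2   70. ] [[0.16, 0.987, 0.001], [0.987, -0.16, -0.001], [-0.001, 0.001, -1.0]] [0.6 0.7 6.2] 59.849307819904766
from [ 539.4 -378.2   70. ] -9.2 t 16.75
  4 x tx 0.000 ty 0.000 tz -0.225 jaw 1 -> (np.float64(539.4276625981972), np.float64(-378.1702872196627), 205, -9.2, 1, 40)
  1 x az -0.0378
  7 x tx 0.307 ty -0.002 tz -0.000 jaw 1 -> (np.float64(550.5852443349667), np.float64(-55.70108188887423), 205, -2.4, 1)
  5 x tx 0.000 ty 0.000 tz 0.161 jaw 1 -> (np.float64(550.5852443349667), np.float64(-55.70108188887423), 84, -2.4, 1, 30)
```

Emit:
step_arm(
  moves=[
    {"tx": 0,"ty": 0,"tz": -0.225,"ax": 0,"ay": 0,"az": 0,"jaw": 1},
    {"tx": 0,"ty": 0,"tz": -0.225,"ax": 0,"ay": 0,"az": 0,"jaw": 1},
    {"tx": 0,"ty": 0,"tz": -0.225,"ax": 0,"ay": 0,"az": 0,"jaw": 1},
    {"tx": 0,"ty": 0,"tz": -0.225,"ax": 0,"ay": 0,"az": -0.038,"jaw": 1},
    {"tx": 0.307,"ty": 0,"tz": 0,"ax": 0,"ay": 0,"az": 0,"jaw": 1},
    {"tx": 0.307,"ty": 0,"tz": 0,"ax": 0,"ay": 0,"az": 0,"jaw": 1},
    {"tx": 0.307,"ty": 0,"tz": 0,"ax": 0,"ay": 0,"az": 0,"jaw": 1},
    {"tx": 0.307,"ty": 0,"tz": 0,"ax": 0,"ay": 0,"az": 0,"jaw": 1},
    {"tx": 0.307,"ty": 0,"tz": 0,"ax": 0,"ay": 0,"az": 0,"jaw": 1},
    {"tx": 0.307,"ty": 0,"tz": 0,"ax": 0,"ay": 0,"az": 0,"jaw": 1},
    {"tx": 0.307,"ty": 0,"tz": 0,"ax": 0,"ay": 0,"az": 0,"jaw": 1},
    {"tx": 0,"ty": 0,"tz": 0,"ax": 0,"ay": 0,"az": 0,"jaw": 1},
  ],
)

```text
time: 18.25
tcp_pos: [552.2, -53.5, 204.1]
tcp_rot: [-0.0, 0.721, 0.693, 0.0]
ft_force: [0.3, -0.3, -1.5]
finger_gap: 59.8
```

```bash
python3 - <<'E'
from h import *
o=st();p=o['tcp_pos']
go([(*cab(-75,-66.4),84,-2.4,1,30)])
a=pic('top','top3.png');b=pic('scene','scene3.png')
cv2.imwrite('pics/m4.png',cv2.resize(np.vstack([a[130:250,120:420],b[80:280,130:430]])[:,:,::-1],(600,600)))
E
```

```text
18.25 [552.2 -53.5 204.1] [[0.039, 0.999, -0.0], [0.999, -0.039, 0.0], [0.0, -0.0, -1.0]] [ 0.3 -0.3 -1.5] 59.81944153667222
from [552.2 -53.5 204.1] -2.2 t 18.25
  1 x az 0.0010
  5 x tx -0.003 ty -0.002 tz 0.160 jaw 1 -> (np.float64(550.5852443349667), np.float64(-55.70108188887423), 84, -2.4, 1, 30)
```

View pics/m4.png

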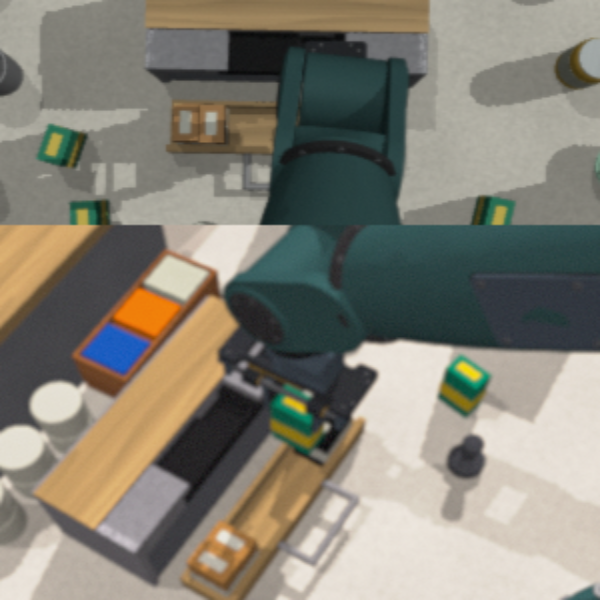

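The carton is held upright above its slot, so I'll lower it.

Emit:
step_arm(
  moves=[
    {"tx": -0.01,"ty": -0.006,"tz": 0.16,"ax": 0,"ay": 0,"az": 0.001,"jaw": 1},
    {"tx": -0.005,"ty": -0.003,"tz": 0.16,"ax": 0,"ay": 0,"az": 0,"jaw": 1},
    {"tx": 0,"ty": 0,"tz": 0.16,"ax": 0,"ay": 0,"az": 0,"jaw": 1},
    {"tx": 0,"ty": 0,"tz": 0.16,"ax": 0,"ay": 0,"az": 0,"jaw": 1},
    {"tx": 0,"ty": 0,"tz": 0.08,"ax": 0,"ay": 0,"az": 0,"jaw": 1},
    {"tx": 0,"ty": 0,"tz": 0.075,"ax": 0,"ay": 0,"az": 0,"jaw": 1},
    {"tx": 0,"ty": 0,"tz": 0,"ax": 0,"ay": 0,"az": 0,"jaw": 1},
    {"tx": 0,"ty": 0,"tz": 0,"ax": 0,"ay": 0,"az": 0,"jaw": 1},
  ],
)

```text
time: 19.35
tcp_pos: [551.4, -58.0, 85.4]
tcp_rot: [0.0, 0.723, 0.691, 0.0]
ft_force: [0.0, -0.2, -0.3]
finger_gap: 60.0
```

```bash
python3 - <<'E'
from h import *
o=st();print(tocab(o['tcp_pos']))
E
```

```text
19.35 [551.4 -58.   85.4] [[0.045, 0.999, 0.001], [0.999, -0.045, -0.0], [-0.0, 0.001, -1.0]] [ 0.  -0.2 -0.3] 60.033970426242945
(np.float64(-74.10684281747507), np.float64(-68.7053032362756))
```

Emit:
step_arm(
  moves=[
    {"tx": 0.008,"ty": -0.004,"tz": 0.019,"ax": 0,"ay": 0,"az": 0,"jaw": 1},
    {"tx": 0,"ty": 0,"tz": 0,"ax": 0,"ay": 0,"az": 0,"jaw": 1},
    {"tx": 0,"ty": 0,"tz": 0,"ax": 0,"ay": 0,"az": 0,"jaw": -1},
    {"tx": 0,"ty": 0,"tz": 0,"ax": 0,"ay": 0,"az": 0,"jaw": -1},
    {"tx": 0,"ty": 0,"tz": 0,"ax": 0,"ay": 0,"az": 0,"jaw": -1},
    {"tx": 0,"ty": 0,"tz": -0.2,"ax": 0,"ay": 0,"az": 0,"jaw": -1},
    {"tx": 0,"ty": 0,"tz": -0.3,"ax": 0,"ay": 0,"az": 0,"jaw": -1},
    {"tx": 0,"ty": 0,"tz": -0.3,"ax": 0,"ay": 0,"az": 0.023,"jaw": -1},
    {"tx": 0,"ty": 0,"tz": 0,"ax": 0,"ay": 0,"az": 0.046,"jaw": -1},
    {"tx": 0,"ty": 0,"tz": 0,"ax": 0,"ay": 0,"az": 0,"jaw": -1},
  ],
)

```text
time: 20.6
tcp_pos: [550.4, -56.7, 202.3]
tcp_rot: [0.0, 0.793, 0.609, 0.0]
ft_force: [-0.4, -0.5, -0.4]
finger_gap: 90.9
```

```bash
python3 - <<'E'
from h import *
o=st();print(tocab(o['tcp_pos']))
go([(398.9,-301.6,150,-14.9,-1)])
E
```

```text
20.6 [550.4 -56.7 202.3] [[0.258, 0.966, 0.001], [0.966, -0.258, -0.0], [0.0, 0.001, -1.0]] [-0.4 -0.5 -0.4] 90.88543896576788
(np.float64(-75.10904136061464), np.float64(-67.40744037324309))
from [550.4 -56.7 202.3] -14.9 t 20.6
  7 x tx -0.263 ty -0.079 tz 0.050 jaw -1 -> (398.9, -301.6, 150, -14.9, -1)
```

Emit:
step_arm(
  moves=[
    {"tx": -0.263,"ty": -0.079,"tz": 0.05,"ax": 0,"ay": 0,"az": 0,"jaw": -1},
    {"tx": -0.263,"ty": -0.079,"tz": 0.05,"ax": 0,"ay": 0,"az": 0,"jaw": -1},
    {"tx": -0.263,"ty": -0.079,"tz": 0.05,"ax": 0,"ay": 0,"az": 0,"jaw": -1},
    {"tx": -0.263,"ty": -0.079,"tz": 0.05,"ax": 0,"ay": 0,"az": 0,"jaw": -1},
    {"tx": -0.263,"ty": -0.079,"tz": 0.05,"ax": 0,"ay": 0,"az": 0,"jaw": -1},
    {"tx": -0.263,"ty": -0.079,"tz": 0.05,"ax": 0,"ay": 0,"az": 0,"jaw": -1},
    {"tx": -0.263,"ty": -0.079,"tz": 0.05,"ax": 0,"ay": 0,"az": 0,"jaw": -1},
    {"tx": 0,"ty": 0,"tz": 0,"ax": 0,"ay": 0,"az": 0,"jaw": -1},
    {"tx": 0,"ty": 0,"tz": 0,"ax": 0,"ay": 0,"az": 0,"jaw": -1},
    {"tx": 0,"ty": 0,"tz": 0,"ax": 0,"ay": 0,"az": 0,"jaw": -1},
  ],
)

```text
time: 21.85
tcp_pos: [399.3, -301.3, 149.4]
tcp_rot: [-0.0, 0.793, 0.61, 0.0]
ft_force: [-0.1, 0.2, -0.4]
finger_gap: 91.0
```

```bash
python3 - <<'E'
from h import *
o=st()
a=pic('top','top4.png')
for c in cartons(a): print(*c)
go([(398.9,-301.6,70,-14.9,-1,40)])
E
```

```text
21.85 [ 399.3 -301.3  149.4] [[0.257, 0.966, -0.0], [0.966, -0.257, 0.0], [0.0, -0.0, -1.0]] [-0.1  0.2 -0.4] 91.03792818073018
[160.9 247. ] [409.5 314.2] 1.9 [15.7, 35.5]
[368.3 245.2] [ 399.3 -299.1] -14.9 [35.6, 11.3]
[146.5 206.7] [529.8 355.9] -18.7 [35.6, 16.2]
[284.8 196.3] [550.6 -56. ] -1.6 [15.4, 34.4]
from [ 399.3 -301.3  149.5] -14.9 t 21.9
  2 x tx -0.001 ty -0.001 tz 0.265 jaw -1 -> (398.9, -301.6, 70, -14.9, -1, 40)
```

Emit:
step_arm(
  moves=[
    {"tx": 0,"ty": 0,"tz": 0.26,"ax": 0,"ay": 0,"az": 0,"jaw": -1},
    {"tx": 0,"ty": 0,"tz": 0.26,"ax": 0,"ay": 0,"az": 0,"jaw": -1},
    {"tx": 0,"ty": 0,"tz": 0,"ax": 0,"ay": 0,"az": 0,"jaw": -1},
    {"tx": 0,"ty": 0,"tz": 0,"ax": 0,"ay": 0,"az": 0,"jaw": 0},
    {"tx": 0,"ty": 0,"tz": 0,"ax": 0,"ay": 0,"az": 0,"jaw": 1},
    {"tx": 0,"ty": 0,"tz": 0,"ax": 0,"ay": 0,"az": 0,"jaw": 1},
    {"tx": 0,"ty": 0,"tz": 0,"ax": 0,"ay": 0,"az": 0,"jaw": 1},
    {"tx": 0,"ty": 0,"tz": -0.23,"ax": 0,"ay": 0,"az": 0,"jaw": 1},
    {"tx": 0,"ty": 0,"tz": -0.23,"ax": 0,"ay": 0,"az": 0,"jaw": 1},
    {"tx": 0,"ty": 0,"tz": -0.23,"ax": 0,"ay": 0,"az": -0.035,"jaw": 1},
    {"tx": 0,"ty": 0,"tz": -0.23,"ax": 0,"ay": 0,"az": -0.0344,"jaw": 1},
    {"tx": 0,"ty": 0,"tz": 0,"ax": 0,"ay": 0,"az": 0,"jaw": 1},
  ],
)

```text
time: 23.4
tcp_pos: [399.8, -302.8, 211.7]
tcp_rot: [0.002, 0.722, 0.692, 0.0]
ft_force: [-0.3, -1.1, -2.9]
finger_gap: 59.7
```

```bash
python3 - <<'E'
from h import *
o=st()
go([(*cab(-75,-22.5),207,-2.4,1),(*cab(-75,-22.5),83,-2.4,1,30)])
E
```

```text
23.4 [ 399.8 -302.8  211.7] [[0.043, 0.999, 0.003], [0.999, -0.043, -0.003], [-0.003, 0.003, -1.0]] [-0.3 -1.1 -2.9] 59.69166319266845
from [ 399.8 -302.8  211.7] -2.5 t 23.4
  7 x tx 0.283 ty 0.134 tz 0.004 jaw 1 -> (np.float64(552.4235855336785), np.float64(-11.839589647534343), 207, -2.4, 1)
  5 x tx 0.000 ty 0.000 tz 0.165 jaw 1 -> (np.float64(552.4235855336785), np.float64(-11.839589647534343), 83, -2.4, 1, 30)
```

Emit:
step_arm(
  moves=[
    {"tx": 0.283,"ty": 0.134,"tz": 0,"ax": 0,"ay": 0,"az": 0,"jaw": 1},
    {"tx": 0.283,"ty": 0.134,"tz": 0,"ax": 0,"ay": 0,"az": 0,"jaw": 1},
    {"tx": 0.283,"ty": 0.134,"tz": 0,"ax": 0,"ay": 0,"az": 0,"jaw": 1},
    {"tx": 0.283,"ty": 0.134,"tz": 0,"ax": 0,"ay": 0,"az": 0,"jaw": 1},
    {"tx": 0.283,"ty": 0.134,"tz": 0,"ax": 0,"ay": 0,"az": 0,"jaw": 1},
    {"tx": 0.283,"ty": 0.134,"tz": 0,"ax": 0,"ay": 0,"az": 0,"jaw": 1},
    {"tx": 0.283,"ty": 0.134,"tz": 0,"ax": 0,"ay": 0,"az": 0,"jaw": 1},
    {"tx": 0,"ty": 0,"tz": 0.15,"ax": 0,"ay": 0,"az": 0,"jaw": 1},
    {"tx": 0,"ty": 0,"tz": 0.15,"ax": 0,"ay": 0,"az": 0,"jaw": 1},
    {"tx": 0,"ty": 0,"tz": 0.15,"ax": 0,"ay": 0,"az": 0,"jaw": 1},
    {"tx": 0,"ty": 0,"tz": 0,"ax": 0,"ay": 0,"az": 0,"jaw": 1},
    {"tx": 0,"ty": 0,"tz": 0,"ax": 0,"ay": 0,"az": 0,"jaw": 1},
  ],
)

```text
time: 24.9
tcp_pos: [552.3, -11.3, 142.0]
tcp_rot: [-0.0, 0.723, 0.691, -0.0]
ft_force: [-0.5, -1.4, -1.4]
finger_gap: 59.7
```

```bash
python3 - <<'E'
from h import *
o=st();print(tocab(o['tcp_pos']))
go([(*cab(-75,-22.5),84,-2.4,1,30)])
E
```

```text
24.9 [552.3 -11.3 142. ] [[0.045, 0.999, -0.0], [0.999, -0.045, 0.0], [0.0, -0.0, -1.0]] [-0.5 -1.4 -1.4] 59.734337644396554
(np.float64(-75.12205035693805), np.float64(-21.966038701441676))
from [552.3 -11.3 142. ] -2.6 t 24.9
  1 x az -0.0008
  2 x tx -0.002 ty 0.000 tz 0.193 jaw 1 -> (np.float64(552.4235855336785), np.float64(-11.839589647534343), 84, -2.4, 1, 30)
```

Emit:
step_arm(
  moves=[
    {"tx": 0,"ty": 0,"tz": 0.16,"ax": 0,"ay": 0,"az": -0.001,"jaw": 1},
    {"tx": 0,"ty": 0,"tz": 0.15,"ax": 0,"ay": 0,"az": 0,"jaw": 1},
    {"tx": 0,"ty": 0,"tz": 0.08,"ax": 0,"ay": 0,"az": 0,"jaw": 1},
    {"tx": 0,"ty": 0,"tz": 0,"ax": 0,"ay": 0,"az": 0,"jaw": 1},
    {"tx": 0,"ty": 0,"tz": 0,"ax": 0,"ay": 0,"az": 0,"jaw": 1},
    {"tx": 0,"ty": 0,"tz": 0,"ax": 0,"ay": 0,"az": 0,"jaw": -1},
    {"tx": 0,"ty": 0,"tz": 0,"ax": 0,"ay": 0,"az": 0,"jaw": -1},
    {"tx": 0,"ty": 0,"tz": 0,"ax": 0,"ay": 0,"az": 0,"jaw": -1},
    {"tx": 0,"ty": 0,"tz": -0.2,"ax": 0,"ay": 0,"az": 0,"jaw": -1},
    {"tx": 0,"ty": 0,"tz": -0.3,"ax": 0,"ay": 0,"az": 0,"jaw": -1},
    {"tx": 0,"ty": 0,"tz": -0.3,"ax": 0,"ay": 0,"az": -0.0235,"jaw": -1},
    {"tx": 0,"ty": 0,"tz": 0,"ax": 0,"ay": 0,"az": 0,"jaw": -1},
  ],
)

```text
time: 26.4
tcp_pos: [554.3, -11.4, 206.9]
tcp_rot: [0.002, 0.695, 0.719, 0.002]
ft_force: [-0.0, 0.6, -0.8]
finger_gap: 91.2
```

```bash
python3 - <<'E'
from h import *
o=st();print(tocab(o['tcp_pos']))
go([(409.5,314.2,150,1.8,-1)])
E
```

```text
26.4 [554.3 -11.4 206.9] [[-0.034, 0.999, 0.006], [0.999, 0.034, -0.0], [-0.001, 0.006, -1.0]] [-0.   0.6 -0.8] 91.19125916690855
(np.float64(-73.17272087216081), np.float64(-21.942212605749123))
from [554.3 -11.4 206.9] 2.0 t 26.4
  1 x az 0.0009
  8 x tx 0.275 ty -0.112 tz 0.047 jaw -1 -> (409.5, 314.2, 150, 1.8, -1)
```

Emit:
step_arm(
  moves=[
    {"tx": 0.275,"ty": -0.112,"tz": 0.047,"ax": 0,"ay": 0,"az": 0,"jaw": -1},
    {"tx": 0.275,"ty": -0.112,"tz": 0.047,"ax": 0,"ay": 0,"az": 0,"jaw": -1},
    {"tx": 0.275,"ty": -0.112,"tz": 0.047,"ax": 0,"ay": 0,"az": 0,"jaw": -1},
    {"tx": 0.275,"ty": -0.112,"tz": 0.047,"ax": 0,"ay": 0,"az": 0,"jaw": -1},
    {"tx": 0.275,"ty": -0.112,"tz": 0.047,"ax": 0,"ay": 0,"az": 0,"jaw": -1},
    {"tx": 0.275,"ty": -0.112,"tz": 0.047,"ax": 0,"ay": 0,"az": 0,"jaw": -1},
    {"tx": 0.275,"ty": -0.112,"tz": 0.047,"ax": 0,"ay": 0,"az": 0,"jaw": -1},
    {"tx": 0.275,"ty": -0.112,"tz": 0.047,"ax": 0,"ay": 0,"az": 0,"jaw": -1},
    {"tx": 0,"ty": 0,"tz": 0,"ax": 0,"ay": 0,"az": 0,"jaw": -1},
    {"tx": 0,"ty": 0,"tz": 0,"ax": 0,"ay": 0,"az": 0,"jaw": -1},
    {"tx": 0,"ty": 0,"tz": 0,"ax": 0,"ay": 0,"az": 0,"jaw": -1},
  ],
)

```text
time: 27.78
tcp_pos: [407.3, 313.3, 146.9]
tcp_rot: [0.0, 0.696, 0.718, -0.0]
ft_force: [0.8, -0.3, 0.2]
finger_gap: 91.4
```

```bash
python3 - <<'E'
from h import *
o=st()
a=pic('top','top5.png'); b=pic('scene','scene5.png')
for c in cartons(a): print(*c)
cv2.imwrite('pics/m5.png',cv2.resize(np.vstack([a[130:280,120:420],b[80:380,130:430]])[:,:,::-1],(400,600)))
go([(409.5,314.2,71,1.8,-1,40)])
E
```

```text
27.775 [407.3 313.3 146.9] [[-0.032, 0.999, -0.0], [0.999, 0.032, -0.0], [-0.0, -0.0, -1.0]] [ 0.8 -0.3  0.2] 91.36519378987295
[161.1 247. ] [409.5 313.6] 2.2 [14.6, 35.5]
[146.5 206.7] [529.8 355.9] -18.7 [35.6, 16.2]
[284.8 196.3] [550.6 -56. ] -1.6 [15.4, 34.4]
[269.7 196.2] [552.2 -10.8] -1.4 [15.4, 35.4]
from [407.4 313.4 147.1] 1.8 t 27.88
  2 x tx 0.002 ty 0.007 tz 0.254 jaw -1 -> (409.5, 314.2, 71, 1.8, -1, 40)
```

View pics/m5.png

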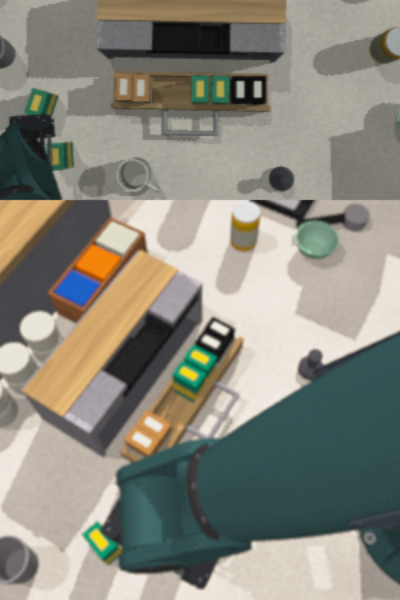

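Two refills now stand in place next to the black pair, and everything is upright. Next I'll grasp the third.

Emit:
step_arm(
  moves=[
    {"tx": 0.002,"ty": 0.007,"tz": 0.254,"ax": 0,"ay": 0,"az": 0,"jaw": -1},
    {"tx": 0.002,"ty": 0.007,"tz": 0.254,"ax": 0,"ay": 0,"az": 0,"jaw": -1},
    {"tx": 0,"ty": 0,"tz": 0,"ax": 0,"ay": 0,"az": 0,"jaw": -1},
    {"tx": 0,"ty": 0,"tz": 0,"ax": 0,"ay": 0,"az": 0,"jaw": 0},
    {"tx": 0,"ty": 0,"tz": 0,"ax": 0,"ay": 0,"az": 0,"jaw": 1},
    {"tx": 0,"ty": 0,"tz": 0,"ax": 0,"ay": 0,"az": 0,"jaw": 1},
    {"tx": 0,"ty": 0,"tz": 0,"ax": 0,"ay": 0,"az": 0,"jaw": 1},
    {"tx": 0,"ty": 0,"tz": -0.23,"ax": 0,"ay": 0,"az": 0,"jaw": 1},
    {"tx": 0,"ty": 0,"tz": -0.23,"ax": 0,"ay": 0,"az": 0,"jaw": 1},
    {"tx": 0,"ty": 0,"tz": -0.23,"ax": 0,"ay": 0,"az": 0,"jaw": 1},
    {"tx": 0,"ty": 0,"tz": -0.23,"ax": 0,"ay": 0,"az": 0.0235,"jaw": 1},
    {"tx": 0,"ty": 0,"tz": 0,"ax": 0,"ay": 0,"az": 0,"jaw": 1},
  ],
)

```text
time: 29.38
tcp_pos: [410.1, 315.5, 211.3]
tcp_rot: [0.0, 0.721, 0.692, 0.002]
ft_force: [0.4, -0.2, -1.5]
finger_gap: 59.9
```

```bash
python3 - <<'E'
from h import *
o=st()
go([(*cab(-75,21.5),208,-2.4,1),(*cab(-75,21.5),83,-2.4,1,30)])
E
```

```text
29.375 [410.1 315.5 211.3] [[0.041, 0.999, 0.004], [0.999, -0.041, 0.003], [0.003, 0.003, -1.0]] [ 0.4 -0.2 -1.5] 59.897791728952825
from [410.1 315.5 211.3] -2.3 t 29.38
  7 x tx -0.264 ty 0.148 tz 0.003 jaw 1 -> (np.float64(554.2661142977634), np.float64(32.12181487681543), 208, -2.4, 1)
  5 x tx 0.000 ty 0.000 tz 0.167 jaw 1 -> (np.float64(554.2661142977634), np.float64(32.12181487681543), 83, -2.4, 1, 30)
```

Emit:
step_arm(
  moves=[
    {"tx": -0.264,"ty": 0.148,"tz": 0,"ax": 0,"ay": 0,"az": 0,"jaw": 1},
    {"tx": -0.264,"ty": 0.148,"tz": 0,"ax": 0,"ay": 0,"az": 0,"jaw": 1},
    {"tx": -0.264,"ty": 0.148,"tz": 0,"ax": 0,"ay": 0,"az": 0,"jaw": 1},
    {"tx": -0.264,"ty": 0.148,"tz": 0,"ax": 0,"ay": 0,"az": 0,"jaw": 1},
    {"tx": -0.264,"ty": 0.148,"tz": 0,"ax": 0,"ay": 0,"az": 0,"jaw": 1},
    {"tx": -0.264,"ty": 0.148,"tz": 0,"ax": 0,"ay": 0,"az": 0,"jaw": 1},
    {"tx": -0.264,"ty": 0.148,"tz": 0,"ax": 0,"ay": 0,"az": 0,"jaw": 1},
    {"tx": 0,"ty": 0,"tz": 0.15,"ax": 0,"ay": 0,"az": 0,"jaw": 1},
    {"tx": 0,"ty": 0,"tz": 0.15,"ax": 0,"ay": 0,"az": 0,"jaw": 1},
    {"tx": 0,"ty": 0,"tz": 0.15,"ax": 0,"ay": 0,"az": 0,"jaw": 1},
    {"tx": 0,"ty": 0,"tz": 0,"ax": 0,"ay": 0,"az": 0,"jaw": 1},
    {"tx": 0,"ty": 0,"tz": 0,"ax": 0,"ay": 0,"az": 0,"jaw": 1},
  ],
)

```text
time: 30.88
tcp_pos: [553.2, 31.5, 141.6]
tcp_rot: [-0.0, 0.721, 0.693, -0.0]
ft_force: [-0.7, -0.6, -1.7]
finger_gap: 59.5
```

```bash
python3 - <<'E'
from h import *
o=st();print(tocab(o['tcp_pos']))
go([(*cab(-75,21.5),84,-2.4,1,30)])
E
```

```text
30.875 [553.2  31.5 141.6] [[0.04, 0.999, -0.0], [0.999, -0.04, -0.0], [-0.0, -0.0, -1.0]] [-0.7 -0.6 -1.7] 59.4779151636633
(np.float64(-76.02036374088745), np.float64(20.865863129893725))
from [553.2  31.5 141.6] -2.3 t 30.88
  1 x az 0.0006
  2 x tx 0.002 ty 0.003 tz 0.192 jaw 1 -> (np.float64(554.2661142977634), np.float64(32.12181487681543), 84, -2.4, 1, 30)
```

Emit:
step_arm(
  moves=[
    {"tx": 0.004,"ty": 0.007,"tz": 0.16,"ax": 0,"ay": 0,"az": 0.0006,"jaw": 1},
    {"tx": 0,"ty": 0,"tz": 0.15,"ax": 0,"ay": 0,"az": 0,"jaw": 1},
    {"tx": 0,"ty": 0,"tz": 0.075,"ax": 0,"ay": 0,"az": 0,"jaw": 1},
    {"tx": 0,"ty": 0,"tz": 0,"ax": 0,"ay": 0,"az": 0,"jaw": 1},
    {"tx": 0,"ty": 0,"tz": 0,"ax": 0,"ay": 0,"az": 0,"jaw": 1},
    {"tx": 0,"ty": 0,"tz": 0,"ax": 0,"ay": 0,"az": 0,"jaw": -1},
    {"tx": 0,"ty": 0,"tz": 0,"ax": 0,"ay": 0,"az": 0,"jaw": -1},
    {"tx": 0,"ty": 0,"tz": 0,"ax": 0,"ay": 0,"az": 0,"jaw": -1},
    {"tx": 0,"ty": 0,"tz": -0.2,"ax": 0,"ay": 0,"az": 0,"jaw": -1},
    {"tx": 0,"ty": 0,"tz": -0.3,"ax": 0,"ay": 0,"az": 0,"jaw": -1},
    {"tx": 0,"ty": 0,"tz": -0.3,"ax": 0,"ay": 0,"az": 0.045,"jaw": -1},
    {"tx": 0,"ty": 0,"tz": 0,"ax": 0,"ay": 0,"az": 0.045,"jaw": -1},
  ],
)

```text
time: 32.38
tcp_pos: [556.1, 32.1, 207.3]
tcp_rot: [0.002, 0.814, 0.582, 0.002]
ft_force: [1.2, 0.6, -1.0]
finger_gap: 91.2
```

```bash
python3 - <<'E'
from h import *
o=st();print(tocab(o['tcp_pos']))
a=pic('top','top6.png')
for c in cartons(a): print(*c)
go([(529.8,355.9,150,-18.7,-1)])
E
```

```text
32.375 [556.1  32.1 207.3] [[0.324, 0.946, 0.006], [0.946, -0.324, 0.0], [0.002, 0.005, -1.0]] [ 1.2  0.6 -1. ] 91.16465165006345
(np.float64(-73.13267103168239), np.float64(21.536326776946446))
[163. 220.] [489.2 307.2] -13.0 [34.3, 14.5]
[284.8 196.3] [550.6 -56. ] -1.6 [15.4, 34.4]
from [555.2  32.1 205.5] -19.3 t 32.42
  1 x az -0.0032
  7 x tx 0.284 ty -0.122 tz 0.053 jaw -1 -> (529.8, 355.9, 150, -18.7, -1)
```

The last refill was knocked aside and is now at about (489, 307), yaw −13°. I'll move above it and check again.

```bash
python3 - <<'E'
from h import *
a=pic('top','top7.png')
for c in cartons(a): print(*c)
go([(489.2,307.2,150,-13,-1)])
E
```

```text
[163. 220.] [489.2 307.2] -13.0 [34.3, 14.6]
[284.8 196.3] [550.6 -56. ] -1.6 [15.4, 34.4]
from [554.5  32.  204.3] -18.7 t 32.48
  1 x az -0.0318
  6 x tx 0.282 ty -0.139 tz 0.060 jaw -1 -> (489.2, 307.2, 150, -13, -1)
```

Emit:
step_arm(
  moves=[
    {"tx": 0,"ty": 0,"tz": 0,"ax": 0,"ay": 0,"az": -0.032,"jaw": -1},
    {"tx": 0.282,"ty": -0.14,"tz": 0.06,"ax": 0,"ay": 0,"az": 0,"jaw": -1},
    {"tx": 0.282,"ty": -0.14,"tz": 0.06,"ax": 0,"ay": 0,"az": 0,"jaw": -1},
    {"tx": 0.282,"ty": -0.14,"tz": 0.06,"ax": 0,"ay": 0,"az": 0,"jaw": -1},
    {"tx": 0.282,"ty": -0.14,"tz": 0.06,"ax": 0,"ay": 0,"az": 0,"jaw": -1},
    {"tx": 0.282,"ty": -0.14,"tz": 0.06,"ax": 0,"ay": 0,"az": 0,"jaw": -1},
    {"tx": 0.282,"ty": -0.14,"tz": 0.06,"ax": 0,"ay": 0,"az": 0,"jaw": -1},
    {"tx": 0,"ty": 0,"tz": 0,"ax": 0,"ay": 0,"az": 0,"jaw": -1},
    {"tx": 0,"ty": 0,"tz": 0,"ax": 0,"ay": 0,"az": 0,"jaw": -1},
    {"tx": 0,"ty": 0,"tz": 0,"ax": 0,"ay": 0,"az": 0,"jaw": -1},
  ],
)

```text
time: 33.72
tcp_pos: [488.1, 306.6, 149.6]
tcp_rot: [0.0, 0.782, 0.623, -0.0]
ft_force: [0.9, -0.6, 0.1]
finger_gap: 91.2
```

```bash
python3 - <<'E'
from h import *
o=st()
a=pic('top','top8.png'); b=pic('scene','scene8.png')
for c in cartons(a): print(*c)
for c in cartons(b,'scene'): print('s',*c)
cv2.imwrite('pics/m6.png',np.hstack([cv2.resize(x[:,:,::-1],(400,600),interpolation=cv2.INTER_CUBIC) for x in (a[150:270,120:200],b[270:390,150:230])]))
go([(489.2,307.2,71,-13,-1,40)])
E
```

```text
33.725 [488.1 306.6 149.6] [[0.223, 0.975, -0.0], [0.975, -0.223, -0.0], [-0.0, -0.0, -1.0]] [ 0.9 -0.6  0.1] 91.24977271652614
[163.3 219.9] [489.4 306.4] -11.7 [35.4, 14.9]
[284.8 196.3] [550.6 -56. ] -1.6 [15.4, 34.4]
[269.7 196.2] [552.2 -10.8] -1.4 [15.4, 35.4]
[255.5 195.8] [554.3  31.5] -3.4 [35.7, 15.8]
s [253.  230.5] [566.   61.6] -10.5 [11.2, 25.4]
s [263.  221.5] [555.8  25.1] -3.5 [19.5, 39.7]
s [271.  209.7] [554.6 -17.4] -2.9 [19.5, 40.0]
s [279.5 197.4] [552.9 -63. ] -0.7 [19.8, 39.6]
from [488.2 306.7 149.7] -12.9 t 33.83
  1 x az 0.0006
  2 x tx 0.002 ty 0.003 tz 0.262 jaw -1 -> (489.2, 307.2, 71, -13, -1, 40)
```

View pics/m6.png

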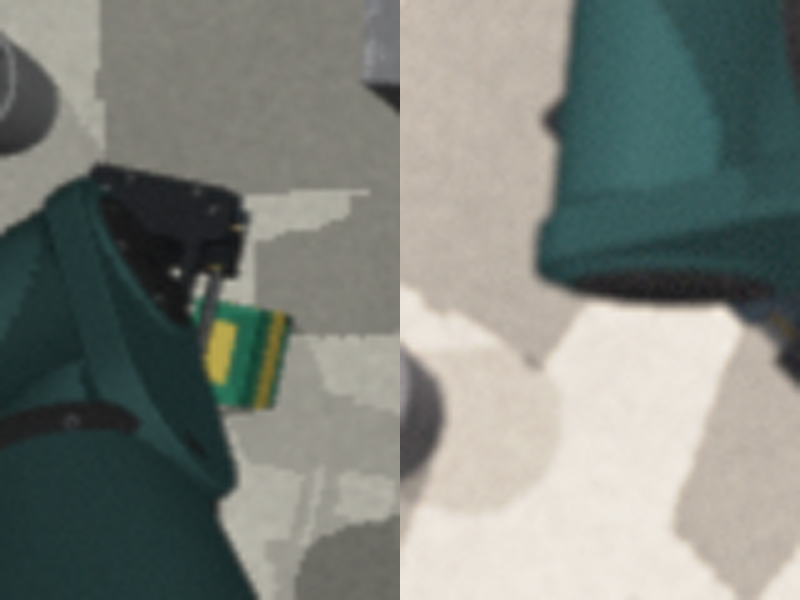

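The arm hides part of the carton, but it stands upright and hasn't moved. I'll grasp it.

Emit:
step_arm(
  moves=[
    {"tx": 0.004,"ty": 0.005,"tz": 0.26,"ax": 0,"ay": 0,"az": 0,"jaw": -1},
    {"tx": 0,"ty": 0,"tz": 0.26,"ax": 0,"ay": 0,"az": 0,"jaw": -1},
    {"tx": 0,"ty": 0,"tz": 0,"ax": 0,"ay": 0,"az": 0,"jaw": -1},
    {"tx": 0,"ty": 0,"tz": 0,"ax": 0,"ay": 0,"az": 0,"jaw": 0},
    {"tx": 0,"ty": 0,"tz": 0,"ax": 0,"ay": 0,"az": 0,"jaw": 1},
    {"tx": 0,"ty": 0,"tz": 0,"ax": 0,"ay": 0,"az": 0,"jaw": 1},
    {"tx": 0,"ty": 0,"tz": 0,"ax": 0,"ay": 0,"az": 0,"jaw": 1},
    {"tx": 0,"ty": 0,"tz": -0.23,"ax": 0,"ay": 0,"az": 0,"jaw": 1},
    {"tx": 0,"ty": 0,"tz": -0.23,"ax": 0,"ay": 0,"az": 0,"jaw": 1},
    {"tx": 0,"ty": 0,"tz": -0.23,"ax": 0,"ay": 0,"az": -0.03,"jaw": 1},
    {"tx": 0,"ty": 0,"tz": -0.23,"ax": 0,"ay": 0,"az": -0.0285,"jaw": 1},
    {"tx": 0,"ty": 0,"tz": 0,"ax": 0,"ay": 0,"az": 0,"jaw": 1},
  ],
)

```text
time: 35.33
tcp_pos: [489.9, 308.6, 212.2]
tcp_rot: [0.001, 0.721, 0.693, 0.002]
ft_force: [-0.5, 0.1, -1.4]
finger_gap: 59.9
```

```bash
python3 - <<'E'
from h import *
o=st()
go([(*cab(-75,65.8),208,-2.4,1),(*cab(-75,65.8),83,-2.4,1,30)])
a=pic('top','top9.png')
hs=cv2.cvtColor(a,cv2.COLOR_RGB2HSV)
for c in cartons(a,z=104): print(*c,np.round(tocab(c[1]),1))
w=cv2.inRange(hs,(0,0,170),(180,60,255))[190:210,170:310]
n,l,s,ct=cv2.connectedComponentsWithStats(w)
for i in range(1,n):
    if 20<s[i,4]<120:
        q=onz('top',ct[i]+[170,190],104)[0]; print('white',s[i],np.round(tocab(q),1))
E
```

```text
35.325 [489.9 308.6 212.2] [[0.04, 0.999, 0.004], [0.999, -0.04, 0.002], [0.002, 0.004, -1.0]] [-0.5  0.1 -1.4] 59.900134475971235
from [489.9 308.6 212.2] -2.3 t 35.33
  1 x az 0.0006
  6 x tx -0.255 ty 0.084 tz 0.005 jaw 1 -> (np.float64(556.1212057579669), np.float64(76.38295625019485), 208, -2.4, 1)
  5 x tx 0.000 ty 0.000 tz 0.167 jaw 1 -> (np.float64(556.1212057579669), np.float64(76.38295625019485), 83, -2.4, 1, 30)
[284.8 196.3] [549.6 -55.5] -1.6 [15.3, 34.1] [-76.  -66.2]
[269.7 196.2] [551.2 -10.7] -1.4 [15.3, 35.1] [-76.3 -21.4]
[255.5 195.8] [553.3  31.2] -3.4 [35.4, 15.7] [-75.9  20.5]
white [  0   0  19   8 101] [-70.5 251.3]
white [40  0  5 11 55] [-75.8 148.7]
white [53  0  5 12 60] [-76.6 110.4]
white [128   1   4  12  46] [ -75.7 -109.7]
```

Emit:
step_arm(
  moves=[
    {"tx": -0.255,"ty": 0.084,"tz": 0,"ax": 0,"ay": 0,"az": 0.0006,"jaw": 1},
    {"tx": -0.255,"ty": 0.084,"tz": 0,"ax": 0,"ay": 0,"az": 0,"jaw": 1},
    {"tx": -0.255,"ty": 0.084,"tz": 0,"ax": 0,"ay": 0,"az": 0,"jaw": 1},
    {"tx": -0.255,"ty": 0.084,"tz": 0,"ax": 0,"ay": 0,"az": 0,"jaw": 1},
    {"tx": -0.255,"ty": 0.084,"tz": 0,"ax": 0,"ay": 0,"az": 0,"jaw": 1},
    {"tx": -0.255,"ty": 0.084,"tz": 0,"ax": 0,"ay": 0,"az": 0,"jaw": 1},
    {"tx": 0,"ty": 0,"tz": 0.15,"ax": 0,"ay": 0,"az": 0,"jaw": 1},
    {"tx": 0,"ty": 0,"tz": 0.15,"ax": 0,"ay": 0,"az": 0,"jaw": 1},
    {"tx": 0,"ty": 0,"tz": 0.1,"ax": 0,"ay": 0,"az": 0,"jaw": 1},
    {"tx": 0,"ty": 0,"tz": 0,"ax": 0,"ay": 0,"az": 0,"jaw": 1},
    {"tx": 0,"ty": 0,"tz": 0,"ax": 0,"ay": 0,"az": 0,"jaw": 1},
  ],
)

```text
time: 36.75
tcp_pos: [554.9, 75.6, 150.0]
tcp_rot: [0.0, 0.722, 0.692, 0.0]
ft_force: [-0.7, -0.2, -0.8]
finger_gap: 60.0
```

```bash
python3 - <<'E'
from h import *
o=st();print(tocab(o['tcp_pos']))
go([(*cab(-75,65.5),84,-2.4,1,30)])
b=pic('scene','scene9.png')
cv2.imwrite('pics/m7.png',cv2.resize(b[170:290,180:300,::-1],(600,600),interpolation=cv2.INTER_CUBIC))
E
```

```text
36.75 [554.9  75.6 150. ] [[0.043, 0.999, 0.0], [0.999, -0.043, 0.0], [0.0, 0.0, -1.0]] [-0.7 -0.2 -0.8] 60.00942512668747
(np.float64(-76.21035589334565), np.float64(64.95783694315104))
from [554.9  75.6 150. ] -2.4 t 36.75
  3 x tx 0.001 ty 0.003 tz 0.147 jaw 1 -> (np.float64(556.1086430618482), np.float64(76.0832194011652), 84, -2.4, 1, 30)
```

View pics/m7.png

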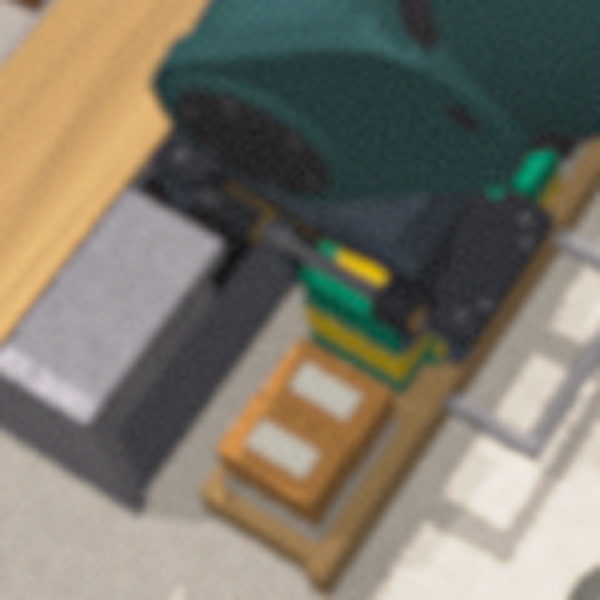

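The carton is aligned in the gap with room on both sides. I'll lower it, release it, and retreat in front of the drawer.

Emit:
step_arm(
  moves=[
    {"tx": 0.003,"ty": 0.008,"tz": 0.15,"ax": 0,"ay": 0,"az": 0,"jaw": 1},
    {"tx": 0,"ty": 0,"tz": 0.15,"ax": 0,"ay": 0,"az": 0,"jaw": 1},
    {"tx": 0,"ty": 0,"tz": 0.1,"ax": 0,"ay": 0,"az": 0,"jaw": 1},
    {"tx": 0,"ty": 0,"tz": 0.043,"ax": 0,"ay": 0,"az": 0,"jaw": 1},
    {"tx": 0,"ty": 0,"tz": 0,"ax": 0,"ay": 0,"az": 0,"jaw": 1},
    {"tx": 0,"ty": 0,"tz": 0,"ax": 0,"ay": 0,"az": 0,"jaw": -1},
    {"tx": 0,"ty": 0,"tz": 0,"ax": 0,"ay": 0,"az": 0,"jaw": -1},
    {"tx": 0,"ty": 0,"tz": 0,"ax": 0,"ay": 0,"az": 0,"jaw": -1},
    {"tx": 0,"ty": 0,"tz": -0.2,"ax": 0,"ay": 0,"az": 0,"jaw": -1},
    {"tx": 0,"ty": 0,"tz": -0.3,"ax": 0,"ay": 0,"az": 0,"jaw": -1},
    {"tx": 0,"ty": 0,"tz": -0.3,"ax": 0,"ay": 0,"az": 0,"jaw": -1},
    {"tx": 0,"ty": 0,"tz": 0,"ax": 0,"ay": 0,"az": 0,"jaw": -1},
  ],
)

```text
time: 38.3
tcp_pos: [557.7, 76.0, 206.6]
tcp_rot: [0.002, 0.722, 0.692, 0.002]
ft_force: [0.2, 0.2, 0.1]
finger_gap: 91.5
```

Emit:
step_arm(
  moves=[
    {"tx": -0.08,"ty": -0.25,"tz": 0,"ax": 0,"ay": 0,"az": 0,"jaw": 1},
    {"tx": -0.16,"ty": -0.25,"tz": 0,"ax": 0,"ay": 0,"az": 0,"jaw": 1},
    {"tx": 0,"ty": 0,"tz": 0,"ax": 0,"ay": 0,"az": -0.05,"jaw": 1},
    {"tx": 0,"ty": 0,"tz": 0,"ax": 0,"ay": 0,"az": -0.05,"jaw": 1},
    {"tx": 0,"ty": 0,"tz": 0,"ax": 0,"ay": 0,"az": -0.05,"jaw": 1},
    {"tx": 0,"ty": 0,"tz": 0,"ax": 0,"ay": 0,"az": -0.05,"jaw": 1},
    {"tx": 0,"ty": 0,"tz": 0,"ax": 0,"ay": 0,"az": -0.05,"jaw": 1},
    {"tx": 0,"ty": 0,"tz": 0,"ax": 0,"ay": 0,"az": -0.05,"jaw": 1},
    {"tx": 0,"ty": 0,"tz": 0,"ax": 0,"ay": 0,"az": -0.05,"jaw": 1},
    {"tx": 0,"ty": 0,"tz": 0,"ax": 0,"ay": 0,"az": -0.05,"jaw": 1},
    {"tx": 0,"ty": 0,"tz": 0,"ax": 0,"ay": 0,"az": -0.05,"jaw": 1},
    {"tx": 0,"ty": 0,"tz": 0,"ax": 0,"ay": 0,"az": -0.05,"jaw": 1},
  ],
)

```text
time: 39.8
tcp_pos: [478.8, 43.1, 202.2]
tcp_rot: [-0.001, 0.019, 1.0, -0.0]
ft_force: [-0.2, -1.7, 0.0]
finger_gap: 0.5
```

```bash
python3 - <<'E'
from h import *
o=st();print(tocab(o['tcp_pos']))
a=pic('top','top10.png');b=pic('scene','scene10.png')
for c in cartons(a,z=104): print(*c,np.round(tocab(c[1]),1))
cv2.imwrite('pics/m8.png',np.vstack([cv2.resize(x[:,:,::-1],(600,300),interpolation=cv2.INTER_CUBIC) for x in (a[170:240,190:330],b[170:270,150:350])]))
t=cv2.imread('pics/top5.png')
g=t[200:240,262:268].mean((1,2));print(g.round().astype(int))
E
```

```text
39.8 [478.8  43.1 202.2] [[-0.999, 0.037, -0.001], [0.037, 0.999, -0.0], [0.001, -0.0, -1.0]] [-0.2 -1.7  0. ] 0.49825924038581315
(np.float64(-150.83924562198797), np.float64(29.275155824888664))
[284.8 196.3] [549.6 -55.5] -1.6 [15.3, 34.1] [-76.  -66.2]
[255.7 192.7] [562.6  30.3] -1.3 [15.3, 16.3] [-66.6  20. ]
[240.7 193.1] [562.4  74.6] -1.2 [15.3, 20.7] [-68.7  64.3]
[ 85  86  86  80  80  79  66  60  74  78  80  79  68  99 101 102 102 102
 105 118 136 137 138 138 137 135 136 134 109 115 105  92 118 113 107 121
 144 154 165 168]
```

View pics/m8.png

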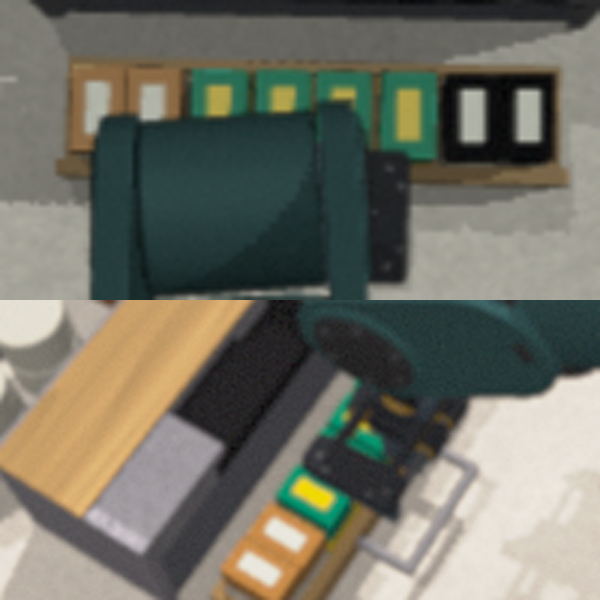

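All eight cartons stand upright and square in one row. Next I'll work out the handle push.

```bash
python3 - <<'E'
from h import *
for v in (228,229.5,231.5): print(np.round(tocab(onz('top',[(264.5,v)],43)[0]),1))
go([(*cab(-225,0),150,87.6,1),(*cab(-225,0),26,87.6,1,45)])
E
```

```text
[-169.9   -7.2]
[-174.5   -7.3]
[-180.6   -7.4]
from [478.8  43.1 202.3] 87.7 t 39.9
  2 x tx 0.247 ty -0.098 tz 0.174 jaw 1 -> (np.float64(403.4973632277568), np.float64(16.922022089069916), 150, 87.6, 1)
  3 x tx 0.000 ty 0.000 tz 0.276 jaw 1 -> (np.float64(403.4973632277568), np.float64(16.922022089069916), 26, 87.6, 1, 45)
```

```bash
python3 - <<'E'
from h import *
go([(*cab(-205,20),150,87.6,1),(*cab(-205,20),26,87.6,1,45)])
E
```

```text
from [478.8  43.1 202.3] 87.7 t 39.9
  2 x tx 0.181 ty -0.031 tz 0.174 jaw 1 -> (np.float64(424.31733290431794), np.float64(36.066965616463094), 150, 87.6, 1)
  3 x tx 0.000 ty 0.000 tz 0.276 jaw 1 -> (np.float64(424.31733290431794), np.float64(36.066965616463094), 26, 87.6, 1, 45)
```

Emit:
step_arm(
  moves=[
    {"tx": 0.18,"ty": -0.031,"tz": 0.17,"ax": 0,"ay": 0,"az": 0,"jaw": 1},
    {"tx": 0.18,"ty": -0.031,"tz": 0.17,"ax": 0,"ay": 0,"az": 0,"jaw": 1},
    {"tx": 0,"ty": 0,"tz": 0,"ax": 0,"ay": 0,"az": 0,"jaw": 1},
    {"tx": 0,"ty": 0,"tz": 0,"ax": 0,"ay": 0,"az": 0,"jaw": 1},
  ],
)

```text
time: 40.4
tcp_pos: [425.8, 36.1, 152.5]
tcp_rot: [0.0, 0.022, 1.0, 0.0]
ft_force: [0.3, 0.0, 0.0]
finger_gap: 0.5
```

```bash
python3 - <<'E'
from h import *
o=st();print(tocab(o['tcp_pos']))
go([(*cab(-205,20),26,87.6,1,45)])
E
```

```text
40.4 [425.8  36.1 152.5] [[-0.999, 0.045, 0.001], [0.045, 0.999, 0.0], [-0.001, 0.0, -1.0]] [0.3 0.  0. ] 0.5033333865538845
(np.float64(-203.5197291399091), np.float64(20.10863104487702))
from [425.8  36.1 152.5] 87.4 t 40.4
  1 x az -0.0009
  3 x tx 0.003 ty -0.000 tz 0.281 jaw 1 -> (np.float64(424.31733290431794), np.float64(36.066965616463094), 26, 87.6, 1, 45)
```

Emit:
step_arm(
  moves=[
    {"tx": 0.02,"ty": 0,"tz": 0.21,"ax": 0,"ay": 0,"az": -0.0009,"jaw": 1},
    {"tx": 0,"ty": 0,"tz": 0.21,"ax": 0,"ay": 0,"az": 0,"jaw": 1},
    {"tx": 0,"ty": 0,"tz": 0.14,"ax": 0,"ay": 0,"az": 0,"jaw": 1},
    {"tx": 0,"ty": 0,"tz": 0.14,"ax": 0,"ay": 0,"az": 0,"jaw": 1},
    {"tx": 0,"ty": 0,"tz": 0.14,"ax": 0,"ay": 0,"az": 0,"jaw": 1},
    {"tx": 0,"ty": 0,"tz": 0,"ax": 0,"ay": 0,"az": 0,"jaw": 1},
    {"tx": 0,"ty": 0,"tz": 0,"ax": 0,"ay": 0,"az": 0,"jaw": 1},
  ],
)

```text
time: 41.28
tcp_pos: [423.0, 36.3, 26.9]
tcp_rot: [0.001, 0.02, 1.0, 0.0]
ft_force: [-0.2, -0.3, 0.0]
finger_gap: 0.2
```

```bash
python3 - <<'E'
from h import *
o=st();print(tocab(o['tcp_pos']))
EOF
E
```

```text
41.275 [423.   36.3  26.9] [[-0.999, 0.04, 0.001], [0.04, 0.999, 0.0], [-0.001, 0.0, -1.0]] [-0.2 -0.3  0. ] 0.23894214317519902
(np.float64(-206.28964610815945), np.float64(20.16544228171017))Traceback (most recent call last):
  File "<stdin>", line 3, in <module>
NameError: name 'EOF' is not defined
```

Emit:
step_arm(
  moves=[
    {"tx": -0.02,"ty": 0,"tz": 0,"ax": 0,"ay": 0,"az": 0,"jaw": 1},
    {"tx": -0.02,"ty": 0,"tz": 0,"ax": 0,"ay": 0,"az": 0,"jaw": 1},
    {"tx": -0.02,"ty": 0,"tz": 0,"ax": 0,"ay": 0,"az": 0,"jaw": 1},
    {"tx": -0.02,"ty": 0,"tz": 0,"ax": 0,"ay": 0,"az": 0,"jaw": 1},
    {"tx": -0.03,"ty": 0,"tz": 0,"ax": 0,"ay": 0,"az": 0,"jaw": 1},
    {"tx": -0.036,"ty": 0,"tz": 0,"ax": 0,"ay": 0,"az": 0,"jaw": 1},
    {"tx": -0.036,"ty": 0,"tz": 0,"ax": 0,"ay": 0,"az": 0,"jaw": 1},
    {"tx": -0.036,"ty": 0,"tz": 0,"ax": 0,"ay": 0,"az": 0,"jaw": 1},
    {"tx": -0.036,"ty": 0,"tz": 0,"ax": 0,"ay": 0,"az": 0,"jaw": 1},
    {"tx": -0.036,"ty": 0,"tz": 0,"ax": 0,"ay": 0,"az": 0,"jaw": 1},
    {"tx": -0.036,"ty": 0,"tz": 0,"ax": 0,"ay": 0,"az": 0,"jaw": 1},
    {"tx": -0.036,"ty": 0,"tz": 0,"ax": 0,"ay": 0,"az": 0,"jaw": 1},
  ],
)

```text
time: 42.78
tcp_pos: [474.8, 34.0, 25.7]
tcp_rot: [-0.002, 0.02, 1.0, -0.0]
ft_force: [-7.9, -1.6, 4.7]
finger_gap: 0.6
```

```bash
python3 - <<'E'
from h import *
o=st();print(tocab(o['tcp_pos']))
a=pic('top','top11.png');b=pic('scene','scene11.png')
cv2.imwrite('pics/m9.png',np.vstack([cv2.resize(x[:,:,::-1],(600,300),interpolation=cv2.INTER_CUBIC) for x in (a[160:230,190:330],b[150:270,150:350])]))
E
```

```text
42.775 [474.8  34.   25.7] [[-0.999, 0.04, -0.003], [0.04, 0.999, -0.0], [0.003, -0.0, -1.0]] [-7.9 -1.6  4.7] 0.5976024123983212
(np.float64(-154.44848700401178), np.float64(20.006318389453106))
```

View pics/m9.png

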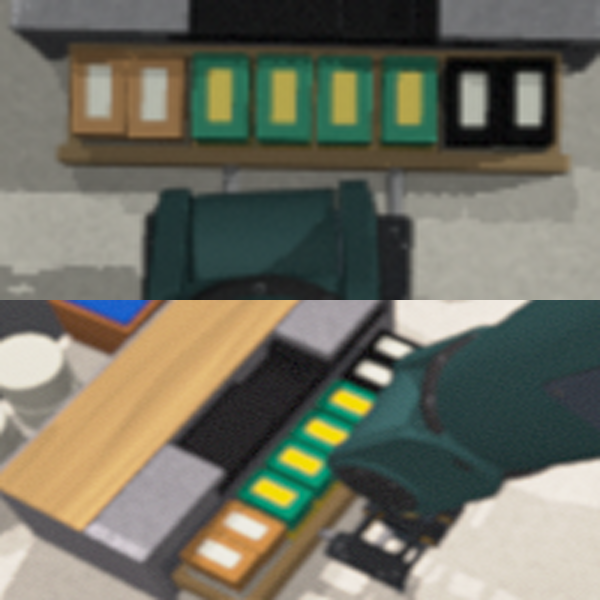

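Emit:
step_arm(
  moves=[
    {"tx": -0.036,"ty": 0,"tz": 0,"ax": 0,"ay": 0,"az": 0,"jaw": 1},
    {"tx": -0.036,"ty": 0,"tz": 0,"ax": 0,"ay": 0,"az": 0,"jaw": 1},
    {"tx": -0.036,"ty": 0,"tz": 0,"ax": 0,"ay": 0,"az": 0,"jaw": 1},
    {"tx": -0.036,"ty": 0,"tz": 0,"ax": 0,"ay": 0,"az": 0,"jaw": 1},
    {"tx": -0.036,"ty": 0,"tz": 0,"ax": 0,"ay": 0,"az": 0,"jaw": 1},
    {"tx": -0.036,"ty": 0,"tz": 0,"ax": 0,"ay": 0,"az": 0,"jaw": 1},
    {"tx": -0.036,"ty": 0,"tz": 0,"ax": 0,"ay": 0,"az": 0,"jaw": 1},
    {"tx": -0.036,"ty": 0,"tz": 0,"ax": 0,"ay": 0,"az": 0,"jaw": 1},
    {"tx": -0.036,"ty": 0,"tz": 0,"ax": 0,"ay": 0,"az": 0,"jaw": 1},
    {"tx": -0.036,"ty": 0,"tz": 0,"ax": 0,"ay": 0,"az": 0,"jaw": 1},
    {"tx": -0.036,"ty": 0,"tz": 0,"ax": 0,"ay": 0,"az": 0,"jaw": 1},
  ],
)

```text
time: 44.25
tcp_pos: [534.1, 31.5, 25.6]
tcp_rot: [-0.002, 0.02, 1.0, -0.0]
ft_force: [-8.8, -4.4, 4.3]
finger_gap: 0.3
```

Emit:
step_arm(
  moves=[
    {"tx": -0.025,"ty": 0,"tz": 0,"ax": 0,"ay": 0,"az": 0,"jaw": 1},
    {"tx": -0.02,"ty": 0,"tz": 0,"ax": 0,"ay": 0,"az": 0,"jaw": 1},
    {"tx": -0.015,"ty": 0,"tz": 0,"ax": 0,"ay": 0,"az": 0,"jaw": 1},
    {"tx": -0.015,"ty": 0,"tz": 0,"ax": 0,"ay": 0,"az": 0,"jaw": 1},
    {"tx": -0.01,"ty": 0,"tz": 0,"ax": 0,"ay": 0,"az": 0,"jaw": 1},
    {"tx": 0,"ty": 0,"tz": 0,"ax": 0,"ay": 0,"az": 0,"jaw": 1},
  ],
)

```text
time: 45.0
tcp_pos: [545.4, 31.1, 25.3]
tcp_rot: [-0.003, 0.02, 1.0, -0.0]
ft_force: [-15.3, -1.4, 8.2]
finger_gap: 0.4
```

```bash
python3 - <<'E'
from h import *
o=st();print(tocab(o['tcp_pos']))
E
```

```text
45.0 [545.4  31.1  25.3] [[-0.999, 0.04, -0.006], [0.04, 0.999, -0.0], [0.006, -0.0, -1.0]] [-15.3  -1.4   8.2] 0.4269186487817608
(np.float64(-83.85499949279321), np.float64(20.10044083525947))
```

Emit:
step_arm(
  moves=[
    {"tx": -0.01,"ty": 0,"tz": 0,"ax": 0,"ay": 0,"az": 0,"jaw": 1},
    {"tx": -0.01,"ty": 0,"tz": 0,"ax": 0,"ay": 0,"az": 0,"jaw": 1},
    {"tx": 0,"ty": 0,"tz": 0,"ax": 0,"ay": 0,"az": 0,"jaw": 1},
  ],
)

```text
time: 45.38
tcp_pos: [549.3, 31.0, 25.3]
tcp_rot: [-0.002, 0.02, 1.0, -0.0]
ft_force: [-7.5, -1.9, -2.0]
finger_gap: 0.5
```

Emit:
step_arm(
  moves=[
    {"tx": -0.01,"ty": 0,"tz": 0,"ax": 0,"ay": 0,"az": 0,"jaw": 1},
    {"tx": 0,"ty": 0,"tz": 0,"ax": 0,"ay": 0,"az": 0,"jaw": 1},
  ],
)

```text
time: 45.62
tcp_pos: [551.7, 30.9, 25.6]
tcp_rot: [-0.001, 0.02, 1.0, -0.0]
ft_force: [-4.3, -0.5, -3.5]
finger_gap: 0.6
```

Emit:
step_arm(
  moves=[
    {"tx": -0.01,"ty": 0,"tz": 0,"ax": 0,"ay": 0,"az": 0,"jaw": 1},
    {"tx": -0.007,"ty": 0,"tz": 0,"ax": 0,"ay": 0,"az": 0,"jaw": 1},
    {"tx": 0,"ty": 0,"tz": 0,"ax": 0,"ay": 0,"az": 0,"jaw": 1},
  ],
)

```text
time: 46.0
tcp_pos: [554.4, 30.9, 25.7]
tcp_rot: [-0.001, 0.02, 1.0, -0.0]
ft_force: [-5.9, -1.2, -2.4]
finger_gap: 0.4
```

```bash
python3 - <<'E'
from h import *
o=st();print(tocab(o['tcp_pos']))
a=pic('top','top12.png');b=pic('scene','scene12.png')
cv2.imwrite('pics/m10.png',np.vstack([cv2.resize(x[:,:,::-1],(600,300),interpolation=cv2.INTER_CUBIC) for x in (a[140:210,190:330],b[150:270,150:350])]))
E
```

```text
46.0 [554.4  30.9  25.7] [[-0.999, 0.04, -0.002], [0.04, 0.999, -0.0], [0.002, -0.0, -1.0]] [-5.9 -1.2 -2.4] 0.4227617589802813
(np.float64(-74.79076105197437), np.float64(20.267464714630496))
```

View pics/m10.png

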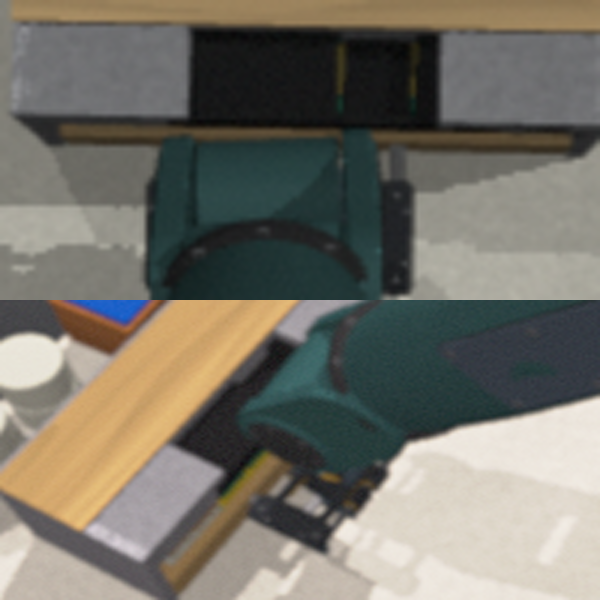

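It is nearly home, with the drawer front about flush. I'll keep pushing in small steps until the stop is felt.

Emit:
step_arm(
  moves=[
    {"tx": -0.01,"ty": 0,"tz": 0,"ax": 0,"ay": 0,"az": 0,"jaw": 1},
    {"tx": 0,"ty": 0,"tz": 0,"ax": 0,"ay": 0,"az": 0,"jaw": 1},
  ],
)

```text
time: 46.35
tcp_pos: [556.0, 30.8, 25.7]
tcp_rot: [-0.001, 0.02, 1.0, -0.0]
ft_force: [-6.0, -0.7, -2.4]
finger_gap: 0.3
```

Emit:
step_arm(
  moves=[
    {"tx": -0.01,"ty": 0,"tz": 0,"ax": 0,"ay": 0,"az": 0,"jaw": 1},
    {"tx": 0,"ty": 0,"tz": 0,"ax": 0,"ay": 0,"az": 0,"jaw": 1},
  ],
)

```text
time: 46.6
tcp_pos: [557.3, 30.8, 25.6]
tcp_rot: [-0.001, 0.02, 1.0, -0.0]
ft_force: [-6.6, -1.3, -1.7]
finger_gap: 0.5
```

Emit:
step_arm(
  moves=[
    {"tx": -0.01,"ty": 0,"tz": 0,"ax": 0,"ay": 0,"az": 0,"jaw": 1},
    {"tx": 0,"ty": 0,"tz": 0,"ax": 0,"ay": 0,"az": 0,"jaw": 1},
  ],
)

```text
time: 46.85
tcp_pos: [557.5, 30.8, 25.5]
tcp_rot: [-0.003, 0.02, 1.0, -0.0]
ft_force: [-15.2, 0.5, 6.1]
finger_gap: 0.4
```

Emit:
step_arm(
  moves=[
    {"tx": -0.01,"ty": 0,"tz": 0,"ax": 0,"ay": 0,"az": 0,"jaw": 1},
    {"tx": 0,"ty": 0,"tz": 0,"ax": 0,"ay": 0,"az": 0,"jaw": 1},
  ],
)

```text
time: 47.1
tcp_pos: [557.6, 30.7, 25.3]
tcp_rot: [-0.004, 0.02, 1.0, -0.0]
ft_force: [-22.7, -0.2, 13.8]
finger_gap: 0.4
```

The stop is felt: force is rising with no motion. I'll back off and check the latch.

Emit:
step_arm(
  moves=[
    {"tx": 0.02,"ty": 0,"tz": 0,"ax": 0,"ay": 0,"az": 0,"jaw": 1},
    {"tx": 0.03,"ty": 0,"tz": 0,"ax": 0,"ay": 0,"az": 0,"jaw": 1},
    {"tx": 0.05,"ty": 0,"tz": 0,"ax": 0,"ay": 0,"az": 0,"jaw": 1},
    {"tx": 0.1,"ty": 0,"tz": 0,"ax": 0,"ay": 0,"az": 0,"jaw": 1},
    {"tx": 0.2,"ty": 0,"tz": 0,"ax": 0,"ay": 0,"az": 0,"jaw": 1},
    {"tx": 0.2,"ty": 0,"tz": 0,"ax": 0,"ay": 0,"az": 0,"jaw": 1},
    {"tx": 0.1,"ty": 0,"tz": -0.2,"ax": 0,"ay": 0,"az": 0,"jaw": 1},
    {"tx": 0,"ty": 0.3,"tz": -0.3,"ax": 0,"ay": 0,"az": 0,"jaw": 1},
    {"tx": 0,"ty": 0.3,"tz": -0.3,"ax": 0,"ay": 0,"az": 0,"jaw": 1},
    {"tx": 0,"ty": 0.3,"tz": -0.3,"ax": 0,"ay": 0,"az": 0,"jaw": 1},
    {"tx": 0,"ty": 0.3,"tz": 0,"ax": 0,"ay": 0,"az": 0,"jaw": 1},
    {"tx": 0,"ty": 0.3,"tz": 0,"ax": 0,"ay": 0,"az": 0,"jaw": 1},
  ],
)

```text
time: 48.6
tcp_pos: [465.1, 258.8, 189.7]
tcp_rot: [0.001, 0.02, 1.0, 0.001]
ft_force: [0.1, -0.8, 0.2]
finger_gap: 0.1
```

Emit:
step_arm(
  moves=[
    {"tx": 0,"ty": 0,"tz": 0,"ax": 0,"ay": 0,"az": 0,"jaw": 1},
    {"tx": 0,"ty": 0,"tz": 0,"ax": 0,"ay": 0,"az": 0,"jaw": 1},
    {"tx": 0,"ty": 0,"tz": 0,"ax": 0,"ay": 0,"az": 0,"jaw": 1},
    {"tx": 0,"ty": 0,"tz": 0,"ax": 0,"ay": 0,"az": 0,"jaw": 1},
  ],
)

```text
time: 49.1
tcp_pos: [465.4, 256.5, 188.7]
tcp_rot: [-0.0, 0.02, 1.0, -0.0]
ft_force: [0.2, -0.3, -0.1]
finger_gap: 0.5
```

```bash
python3 - <<'E'
from h import *
st()
a=pic('top','top13.png');b=pic('scene','scene13.png')
cv2.imwrite('pics/m11.png',np.vstack([cv2.resize(a[60:300,60:520,::-1],(600,300)),cv2.resize(b[120:300,100:400,::-1],(600,300),interpolation=cv2.INTER_CUBIC)]))
t=cv2.imread('pics/top0.png')[:,:,::-1]
d=cv2.absdiff(a,t)[175:200,235:290].mean();print('handle-area diff vs start',d)
E
```

```text
49.1 [465.4 256.5 188.7] [[-0.999, 0.041, -0.0], [0.041, 0.999, -0.0], [0.0, -0.0, -1.0]] [ 0.2 -0.3 -0.1] 0.5344087345577159
handle-area diff vs start 12.280727272727272
```

View pics/m11.png

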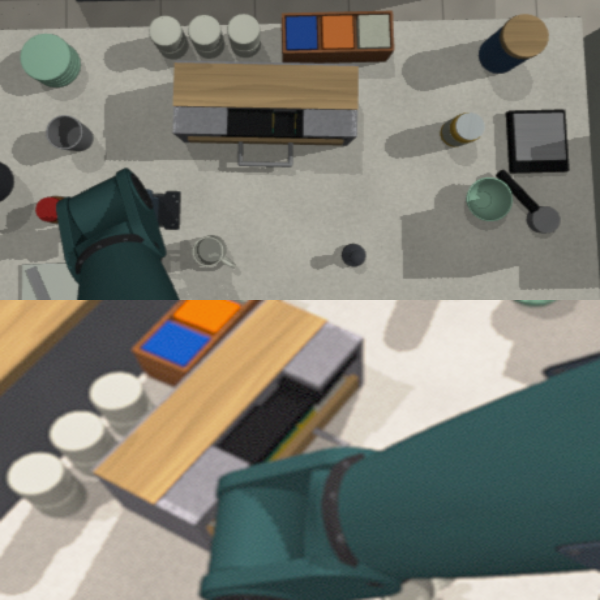

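The drawer stays shut after release, with the handle bar at v≈190 as at the start, and the bystanders look unmoved. I'll hand in the job.

```bash
python3 -c "
from station import order
print(order.finish_job())"
```

```text
the job is handed in; nothing more can be done
None
```

The drawer is restocked and latched shut, and I handed the job in at about 49 s of robot time; no verdict was given.

- **Catch:** I found the recess by its edges in the top image instead of sliding the fingers along the ledge. Lowering the closed fingers into it confirmed the spot. I then pressed the catch to 5.4 N and the drawer sprang fully out.
- **Row:** I eased the brown and black pairs apart by gripping each inner carton and sliding it. All four green cartons went in between them. The last one had been knocked aside, so I measured its position again before picking it up.
- **Closing:** I pushed the drawer in by its handle until the force rose to about 23 N with no further movement. After I let go, it stayed shut for over a second.

**Last checks:**
- Before and partway through closing, the images showed all eight cartons upright and square in the row.
- At the end the handle was back at its starting place in the image, and the mug, bowl, tin, tamper and milk jug looked unmoved.
- The arm partly hid the jam jar in that last picture, so I saw only part of it.
- A pixel comparison of the handle area with the first picture gave a mean difference of 12. I put it down to the arm's shadow but did not check further.

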